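# Seat the bayonet filter cell on the vacuum station and hold it home

### The job

The vacuum filter station is to be made ready: lift the handled dust cover off its spigot and hang it by its bail on the hook of the hook stand, hanging free. Then set the knurled filter cell on the bare spigot, turn it until its hidden keyways drop over the pins, and push it straight down against the spring until its skirt is fully home on the flange. It springs up again if let go, so finish with the gripper still holding the cell pushed home, ready for me to open the vacuum, and leave the bottle and the beaker standing where they are.

Things in the scene. Friction and masses are not known exactly. Their poses are not given: they have to be found in the camera images.
- filter_station: Fixed filter station: aluminium plate 96 x 96 x 12 mm, on it a steel flange (72 mm diameter, top at z = 18 mm) and an upright spigot, 38 mm diameter to z = 43 mm, tapering to 33 mm at z = 47 mm. Origin: on the spigot's axis at bench level, z up. A hose barb leaves the plate along its +x (ends 79 mm from the axis, 17 mm high). At the start the dust cover stands on the flange, over the spigot.
- pins (a point): Point on the spigot's axis at the pins' height, z = 34 mm. Three round pins, 6 mm thick (tops at z = 37 mm), 120 degrees apart, stick out of the spigot's side to 25.5 mm from the axis; one of them points along the station's -x.
- support_plate (a joint): Spring-loaded support plate, 31 mm diameter, rising from the top of the spigot to z = 63 mm above the bench when free. Joint value in m: 0 free, grows as it is pressed down, 0.007 when the filter cell stands on the flange. It pushes up with 6 N at first touch, 12 N with the cell home: more than the cell's weight, so a cell let go rises again.
- dust_cover: Loose dust cover, 0.07 to 0.12 kg: aluminium cap open below, 63 mm diameter (65 at the foot), 56 mm high, 58 mm inside, hollow 52 mm deep; standing on the flange, so lift it straight up by 50 mm or more. Its bail handle, 6 mm rod, stands on the top in the body's y-z plane: top of its arch at z = 103 mm. Origin: centre of the open underside, z up.
- bail (a point): Highest inside point of the cover's bail, on the axis, 97 mm above the cover's origin: it comes to rest on the hook. The bail's opening is 34 mm wide (y) and reaches from 41 mm below this point up to it; the hook passes through along the cover's x. Its straight upright legs, 12 to 41 mm below this point at y = +-20 mm (46 mm over their outsides), can be gripped across from above.
- hook_stand: Fixed hook stand: dark round foot, 90 mm diameter, and a bent 8 mm steel rod that rises at the origin, turns and runs level along the body's -x (roughly towards the robot), centre line at z = 160 mm, until 80 mm from the upright, then turns up to its tip. Nothing of it is higher than the tip. Origin: on the upright's axis at bench level, z up.
- hook_seat (a point): Top of the hook's level rod, z = 164 mm, 65 mm from the upright: a good place for the bail to rest. The level part runs 15 mm farther to the tip and 45 mm back to the upright.
- hook_tip (a point): Top of the hook's upturned tip, z = 178 mm, 96 mm from the upright; the rod's end reaches to 100 mm.
- filter_cell: Loose filter cell, 0.14 to 0.28 kg, standing on the bench: round steel skirt 55.6 mm diameter, above it a knurled band (see point band), flat top at z = 56 mm with a port in its middle (22 mm wide at the root, 11 mm above, to z = 74 mm). Bored from below, 41 mm diameter, 38 mm deep. Origin: centre of its underside, z up. On the flange its underside is 18 mm above the bench.
- band (a point): Middle of the filter cell's knurled aluminium band, on its axis, 46 mm above its origin. The band is 58 mm in diameter, from 34 to 56 mm above the cell's underside: the place to grip and turn the cell.
- keys (a point): Middle of the bore's mouth, at the cell's underside. Hidden in the bore, three keyways 10 mm wide, 120 degrees apart, run up 21 mm. Nothing shows their direction: turn to find it, a third of a turn at most, either way (catches within about 0.17 rad). Until then the underside rests on the pins, 37 mm above the bench; then it can go down 19 mm to the flange, the last 7 mm against the spring.
- wash_bottle: Bystander, leave alone: white dropper bottle, 43 mm diameter, 128 mm high; origin at the centre of its underside.
- beaker: Bystander, leave alone: clear beaker, 71 mm diameter, 112 mm high; origin at the centre of its underside.
Things that resemble listed ones, but are neither listed nor needed, are in the scene too. Leave any red look-alike of the dust_cover alone.

How it is judged:
On the way:
1. the dust cover hangs by its bail on the hook, let go (contact force between dust_cover and hook_stand above 0.3 N and contact force between dust_cover and the arm below 0.05 N and contact force between dust_cover and the fingers below 0.05 N and distance between bail and hook_seat below 0.055 m and height (world z) of dust_cover above 0.045 m), for 0.2 s.
At the end, for the whole second after the job is handed in: Cell home: underside within 2 mm of the flange, within 4 mm of the axis, upright within 3 degrees, support plate pressed by 5 mm or more, fingers still holding it. Cover hangs still on the hook by its bail (within 55 mm of the seat, 45 mm or more above the bench), robot not touching it (all of step 1 and z of filter_cell in the frame of filter_station below 0.0202 m and horizontal distance between filter_cell and filter_station below 0.004 m and angle between filter_cell's own z axis and vertical below 0.06 rad and value of joint support_plate above 0.005 m and contact force between the fingers and filter_cell above 2 N and linear speed of dust_cover below 0.05 m/s and linear speed of filter_cell below 0.02 m/s); the arm keeps its last pose, push and grip.
It fails at once if the bottle or the beaker is shifted by more than 30 mm (distance of any of wash_bottle, beaker from where it was at the start of the episode above 0.03 m).
It also fails if it takes over 61 s, if anything falls off the work surface, if the arm or the gripper's body presses on something with over 40 N, if the wrist force passes 120 N, or if a joint passes its speed limit or range.

### The arm

A 6-joint arm with a two-finger parallel gripper is mounted at the origin on the work surface; the furniture and walls round the work are solid. World frame = base frame: x ahead of the robot, y to its left, z up, the work surface at z = 0. Lengths are in m, angles in rad, forces in N, time in s.
With the tool pointing down it reaches from about 0.4 to 0.825 m from the base axis. Payload 7 kg.
Tool frame: the origin (TCP) lies between the finger pads; the fingertips stand env.tcp_to_tips ahead of it and the grasp point (between the pads) lies 3 mm ahead of it (env.tcp_to_tips is the distance from the TCP to the fingertips, in m); z points along the fingers, x is the direction in which the jaws open and shut, and the axes are right-handed (so a half turn about z gives the same grasp; the last joint's range is limited). The gripper opens to 85 mm and grips with 20 to 120 N. Pads are 22 mm wide; open, the fingers measure 114 mm over their backs; the gripper's body (76 mm by 85 mm) begins 54 mm behind the grasp point. The pads swing forward as they close: fully open they stand 13 mm farther back than shut.
Start: joints at [-1.032, 0.359, 0.012, 0, -1.224, -0.288], TCP at [0.167, -0.654, 0.253] pointing down, gripper open.
Joint ranges: [-3.07, 3.07], [-1.43, 2.12], [-1.02, 1.25], [-3.03, 1.67], [-3.05, -0], [-3.03, 3.03]. Speed limits (rad/s): [2.39, 2.39, 3.01, 3.14, 3.14, 3.14].

### API

Orientations are given as a unit quaternion [x, y, z, w].
In Python, from plant import env, imaging gives the robot as it stands. The module is installed in compiled form; this text tells all that it offers.
- The arm moves only by the tool arm_command, never from a script. Its argument "increments" is a list of rows, each an object of numbers: "gripper": the finger opening in m, from 0 to 0.0854; "x", "y", "z": the shift along the world's x, y, z in m; "wx", "wy", "wz": the turn, a rotation vector about the world's x, y, z in rad. A call has 1 to 12 rows; each row shifts and turns the commanded pose from where the row before left it; what a row does not reach is not made up. A row lasts 1/10 s, in which the tool goes at most 50 mm and 8.59 degrees, less where a joint would pass 70% of its speed; a pose out of reach is approached as far as the arm can. A call with a gripper value outside its range is refused whole. The fingers move at their own pace and stop on an object; the grip force is fixed at half the most. Time passes only in rows, so rows that do not move let the fingers close. It gives the time, the measured TCP pose, the force and the opening at its end, in the units of the state.
- env.observe(): the state, without advancing time (a new reading comes with each control period).
- imaging.get_image(name): name is "scene" or "top" or "wrist"; returns the picture (384x512x3 uint8, red, green, blue); there is no depth.
- imaging.camera_params(name): a dict with "fx", "fy", "cx", "cy" (pixels), "pose" (4x4, takes a point from camera to world coordinates); the wrist camera has in their place "T_tool_cam" (4x4, takes a point from camera to tool coordinates, whose origin is the TCP and whose axes are the tool frame's). Camera axes: x right, y down, z forward; pixel columns grow to the right and rows downward; lengths in m; the calibration is good to about 2 mm. A picture is of the moment at which its call begins: read the wrist's pose just before it. camera_params takes no time and is no camera call.
- env.finish_job(): hands the job in, once; it reports no verdict.
Trained networks look in the newest picture that a camera, given by its name, has taken for a name from the list of things; names that differ only in an ending like _2 or _b are one class to them, and where a whole thing is asked for, a point or a joint stands for the part that bears it (a point fixed in the world has none). Each returns a list of dicts, best first, with "conf" (0 to 1); they miss things now and then, are a little off and sometimes report something else, mostly with a low value. They report only what shows in the picture. A call takes as long as a camera call. They do not tell look-alikes from the thing itself.
- imaging.outline_of(target, camera): "region" (384x512 bool, what is visible of it) and "at" ([row, column] in pixels, amid what is visible of it).
The state is a dict: "t": time; "joints": joint angles; "joint_velocities": joint speeds; "effort": joint torques, N m; "ee_pos": TCP position; "tool_rot": TCP orientation; "force": force on the tool from outside, world axes, zero at the start; "torque": the same for the moment, N m; "width": finger opening in m.
Only numpy, scipy, OpenCV 4.12 (cv2) and the standard library are available. Lean on these libraries where they do the work, as an engineer would, in place of code of your own. Each camera call takes 0.05 s, during which the arm holds its last target.

## Working session

There is one attempt and no reset: what is moved stays moved. The work goes in short steps, Python scripts to look and compute and a tool call to move; the robot and the scene stay as the last step left them, time stands still between calls to the robot, and variables do not carry over. Pictures are saved under pics/ and viewed, and the job is handed in when it is done.

Besides the shell and the picture viewer there is one more tool, called after "Call:" by a JSON object that holds its "name" and its "arguments". arm_command: Moves the arm, as the interface text tells. Its arguments: {"type":"object","properties":{"increments":{"type":"array","items":{"type":"object","properties":{"gripper":{"type":"number"},"x":{"type":"number"},"y":{"type":"number"},"z":{"type":"number"},"wx":{"type":"number"},"wy":{"type":"number"},"wz":{"type":"number"}}}}},"required":["increments"]}

```bash
ls; mkdir -p pics
python3 - <<'E'
from plant import env, imaging
import cv2, numpy as np
print(env.observe(), env.tcp_to_tips)
for n in ["scene","top","wrist"]:
    im=imaging.get_image(n); cv2.imwrite(f"pics/{n}0.png",im[:,:,::-1])
    p=imaging.camera_params(n); print(n,{k:(np.round(v,4).tolist() if hasattr(v,'shape') else v) for k,v in p.items()})
    if n!="wrist":
      for t in ["filter_station","dust_cover","hook_stand","filter_cell","wash_bottle","beaker"]:
        try:
            print(n,t,[(round(d['conf'],2),np.round(d['at']).tolist(),int(d['region'].sum())) for d in imaging.outline_of(t,n)])
        except Exception as e: print(t,e)
print(env.observe()['t'])
E
```

```text
pics
{'t': 0.0, 'joints': array([-1.03190248e+00,  3.59389567e-01,  1.10840315e-02, -3.41445672e-04,
       -1.22411809e+00, -2.88109516e-01]), 'joint_velocities': array([ 2.39057335e-04, -4.46893492e-04,  1.27001851e-03,  1.21608110e-03,
        1.76640271e-03,  2.09530832e-05]), 'effort': array([-1.25105820e-03, -5.83319449e+01,  2.93411028e+01,  6.93662658e+00,
       -5.93565172e-03, -8.88549675e-05]), 'ee_pos': array([ 0.16738418, -0.65346394,  0.25237445]), 'tool_rot': array([ 6.13167308e-01,  7.89952634e-01,  4.45211558e-04, -6.99697557e-04]), 'force': array([-0.51257536, -0.59341809, -0.22707903]), 'torque': array([-0.03240307,  0.00772795, -0.00366445]), 'width': 0.08515078684034422} 0.022
scene {'fx': 392.57290391852507, 'fy': 392.57290391852507, 'cx': 249.40478448382743, 'cy': 191.28744234014493, 'pose': [[0.7812, -0.2815, 0.5571, -0.1025], [-0.6239, -0.3786, 0.6836, -0.7371], [0.0185, -0.8817, -0.4715, 0.5833], [0.0, 0.0, 0.0, 1.0]]}
scene filter_station [(0.76, [211.0, 229.0], 457)]
scene dust_cover [(0.82, [266.0, 387.0], 987), (0.18, [246.0, 260.0], 654)]
scene hook_st
[... 361 characters left out ...]
7, -0.0488, 0.0117, -0.0767], [-0.0012, -0.2096, -0.9778, 1.4101], [0.0, 0.0, 0.0, 1.0]]}
top filter_station [(0.73, [212.0, 213.0], 638), (0.16, [185.0, 168.0], 692)]
top dust_cover [(0.79, [196.0, 213.0], 464), (0.79, [173.0, 369.0], 467)]
top hook_stand [(0.68, [185.0, 168.0], 677)]
top filter_cell [(0.55, [219.0, 293.0], 75)]
top wash_bottle [(0.64, [248.0, 335.0], 158)]
top beaker [(0.95, [199.0, 349.0], 677), (0.18, [198.0, 211.0], 437)]
wrist {'fx': 327.2679741003804, 'fy': 327.2679741003804, 'cx': 256.4768103744817, 'cy': 192.93730086524639, 'T_tool_cam': [[1.0, 0.0012, -0.0015, 0.0009], [-0.0008, 0.959, 0.2834, -0.0729], [0.0018, -0.2834, 0.959, -0.1198], [0.0, 0.0, 0.0, 1.0]]}
0.75
```

View pics/scene0.png

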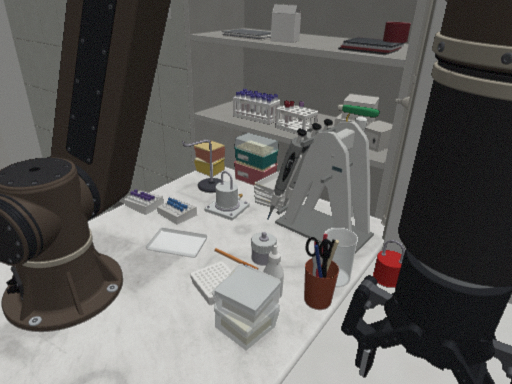

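View pics/top0.png

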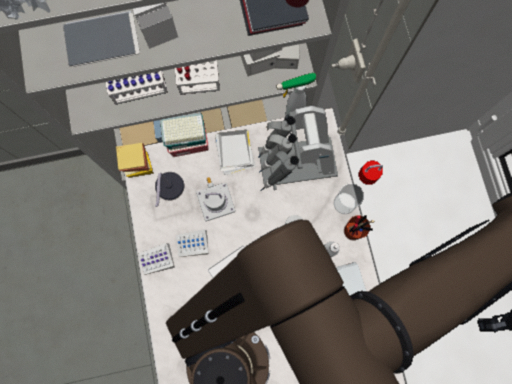

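View pics/wrist0.png

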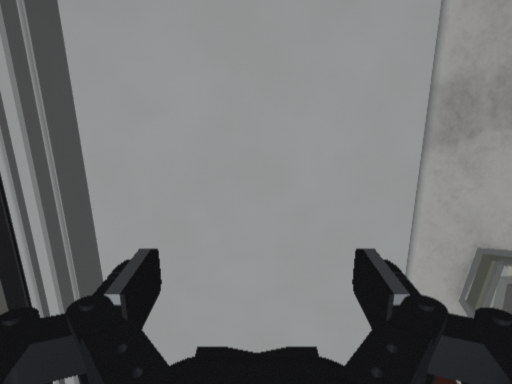

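```bash
cat > h.py <<'E'
from plant import env, imaging
import cv2, numpy as np
from scipy.spatial.transform import Rotation as R
def campose(n):
    p=imaging.camera_params(n); K=(p['fx'],p['fy'],p['cx'],p['cy'])
    if n=='wrist':
        s=env.observe(); T=np.eye(4); T[:3,:3]=R.from_quat(s['tool_rot']).as_matrix(); T[:3,3]=s['ee_pos']
        return K,T@p['T_tool_cam']
    return K,np.array(p['pose'])
def ray(KT,col,row,z):
    K,T=KT; d=T[:3,:3]@np.array([(col-K[2])/K[0],(row-K[3])/K[1],1]); o=T[:3,3]
    return o+d*(z-o[2])/d[2]
def proj(KT,P):
    K,T=KT; P=np.atleast_2d(P); c=(P-T[:3,3])@T[:3,:3]
    return np.c_[K[0]*c[:,0]/c[:,2]+K[2],K[1]*c[:,1]/c[:,2]+K[3]]
E
python3 - <<'E'
from h import *
S=campose('scene');T=campose('top')
for nm,cs,rs,ct,rt,z in [('cover',227,190,213,198,.06),('red',388,266,370,172,.05),('cell',264,245,293,219,.04),('hookfoot',208,185,169,185,.01),('obj252',0,0,252,213,0.03),('bottle',272,275,334,248,.06),('beaker',341,255,349,199,.06)]:
    print(nm,ray(S,cs,rs,z).round(3),ray(T,ct,rt,z).round(3))
for n in ['scene','top']:
    im=cv2.imread(f'pics/{n}0.png')
    c=im[130:300,120:420] if n=='scene' else im[130:290,120:400]
    cv2.imwrite(f'pics/{n}0c.png',cv2.resize(c,None,fx=2.6,fy=2.6,interpolation=cv2.INTER_CUBIC))
E
```

```text
cover [0.47  0.066 0.06 ] [0.468 0.07  0.06 ]
red [ 0.554 -0.407  0.05 ] [ 0.572 -0.391  0.05 ]
cell [ 0.401 -0.178  0.04 ] [ 0.421 -0.167  0.04 ]
hookfoot [0.496 0.206 0.01 ] [0.512 0.212 0.01 ]
obj252 [ 1.941 12.317  0.03 ] [ 0.435 -0.046  0.03 ]
bottle [ 0.328 -0.287  0.06 ] [ 0.339 -0.286  0.06 ]
beaker [ 0.492 -0.328  0.06 ] [ 0.485 -0.327  0.06 ]
```

View pics/scene0c.png

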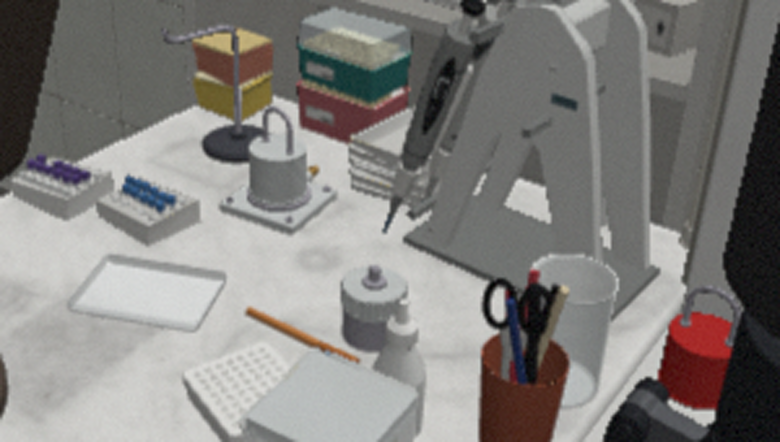

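View pics/top0c.png

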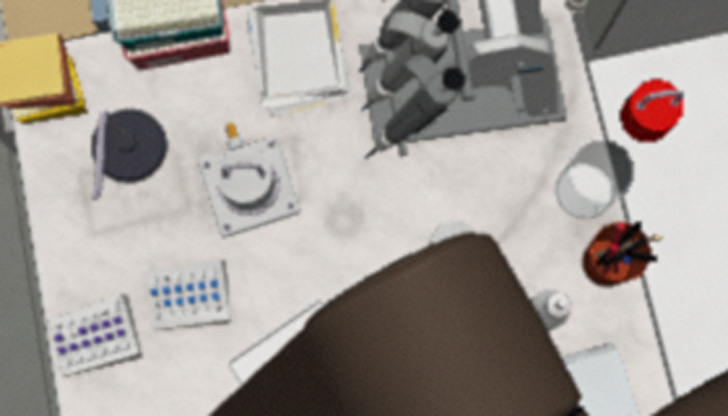

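Run:
```python
from h import *
S=campose('scene');T=campose('top')
for z in (.2,.25,.3,.35,.4): print(z,ray(S,303,132,z).round(3),ray(T,293,138,z).round(3), ray(T,289,158,z).round(3),ray(S,345,120,z).round(3))
for z in (.02,.06,.1,.15): print(z,ray(S,268,219,z).round(3),ray(T,263,189,z).round(3))
```

```text
0.2 [0.704 0.011 0.2  ] [ 0.613 -0.149  0.2  ] [ 0.557 -0.14   0.2  ] [0.895 0.013 0.2  ]
0.25 [ 0.599 -0.086  0.25 ] [ 0.595 -0.146  0.25 ] [ 0.541 -0.138  0.25 ] [ 0.765 -0.085  0.25 ]
0.3 [ 0.493 -0.184  0.3  ] [ 0.577 -0.143  0.3  ] [ 0.525 -0.135  0.3  ] [ 0.635 -0.183  0.3  ]
0.35 [ 0.388 -0.282  0.35 ] [ 0.559 -0.14   0.35 ] [ 0.509 -0.132  0.35 ] [ 0.505 -0.281  0.35 ]
0.4 [ 0.283 -0.379  0.4  ] [ 0.541 -0.137  0.4  ] [ 0.494 -0.13   0.4  ] [ 0.374 -0.378  0.4  ]
0.02 [ 0.505 -0.074  0.02 ] [ 0.512 -0.075  0.02 ]
0.06 [ 0.461 -0.121  0.06 ] [ 0.502 -0.075  0.06 ]
0.1 [ 0.418 -0.168  0.1  ] [ 0.492 -0.075  0.1  ]
0.15 [ 0.364 -0.227  0.15 ] [ 0.48  -0.075  0.15 ]
```

Call:
{"name": "arm_command", "arguments": {"increments": [{"x": 0.019, "y": 0.043, "z": 0.018, "wz": -0.05}, {"x": 0.019, "y": 0.043, "z": 0.018, "wz": -0.05}, {"x": 0.019, "y": 0.043, "z": 0.018, "wz": -0.05}, {"x": 0.019, "y": 0.043, "z": 0.018, "wz": -0.05}, {"x": 0.019, "y": 0.043, "z": 0.018, "wz": -0.05}, {"x": 0.019, "y": 0.043, "z": 0.018}, {"x": 0.019, "y": 0.043, "z": 0.018}, {"x": 0.022, "y": 0.042}, {"x": 0.022, "y": 0.042}, {"x": 0.022, "y": 0.042}, {"x": 0.022, "y": 0.042}, {"x": 0.01, "y": 0.045}]}}

```text
validation failed for argument at $.in...
```

Call:
{"name": "arm_command", "arguments": {"increments": [{"x": 0.005, "y": 0.048}, {"x": 0.005, "y": 0.048}, {"x": 0.005, "y": 0.048}, {"x": 0.005, "y": 0.048}, {"x": 0.005, "y": 0.048}, {"x": 0, "y": 0}, {"x": 0, "y": 0}]}}

```text
validation failed for argument at $.in...
```

Call:
{"name": "arm_command", "arguments": {"increments": [{"gripper": 0.085, "x": 0.019, "y": 0.043, "z": 0.018, "wx": 0.0, "wy": 0.0, "wz": -0.05}]}}

```text
t: 0.85
ee_pos: [0.1848, -0.6122, 0.2668]
tool_rot: [0.634, 0.773, 0.001, -0.003]
force: [1.6, 0.6, 0.8]
width: 0.0853
```

Call:
{"name": "arm_command", "arguments": {"increments": [{"gripper": 0.085, "x": 0.019, "y": 0.043, "z": 0.018, "wx": 0.0, "wy": 0.0, "wz": -0.05}, {"gripper": 0.085, "x": 0.019, "y": 0.043, "z": 0.018, "wx": 0.0, "wy": 0.0, "wz": -0.05}, {"gripper": 0.085, "x": 0.019, "y": 0.043, "z": 0.018, "wx": 0.0, "wy": 0.0, "wz": -0.05}, {"gripper": 0.085, "x": 0.019, "y": 0.043, "z": 0.018, "wx": 0.0, "wy": 0.0, "wz": -0.05}, {"gripper": 0.085, "x": 0.019, "y": 0.043, "z": 0.018, "wx": 0.0, "wy": 0.0, "wz": 0.0}, {"gripper": 0.085, "x": 0.019, "y": 0.043, "z": 0.018, "wx": 0.0, "wy": 0.0, "wz": 0.0}, {"gripper": 0.085, "x": 0.022, "y": 0.042, "z": 0.0, "wx": 0.0, "wy": 0.0, "wz": 0.0}, {"gripper": 0.085, "x": 0.022, "y": 0.042, "z": 0.0, "wx": 0.0, "wy": 0.0, "wz": 0.0}, {"gripper": 0.085, "x": 0.022, "y": 0.042, "z": 0.0, "wx": 0.0, "wy": 0.0, "wz": 0.0}, {"gripper": 0.085, "x": 0.022, "y": 0.042, "z": 0.0, "wx": 0.0, "wy": 0.0, "wz": 0.0}, {"gripper": 0.085, "x": 0.01, "y": 0.045, "z": 0.0, "wx": 0.0, "wy": 0.0, "wz": 0.0}]}}

```text
t: 1.95
ee_pos: [0.3985, -0.14, 0.3786]
tool_rot: [0.707, 0.707, 0.0, 0.0]
force: [1.2, -0.5, -0.3]
width: 0.085
```

Call:
{"name": "arm_command", "arguments": {"increments": [{"gripper": 0.085, "x": 0.005, "y": 0.048, "z": 0.0, "wx": 0.0, "wy": 0.0, "wz": 0.0}, {"gripper": 0.085, "x": 0.005, "y": 0.048, "z": 0.0, "wx": 0.0, "wy": 0.0, "wz": 0.0}, {"gripper": 0.085, "x": 0.005, "y": 0.048, "z": 0.0, "wx": 0.0, "wy": 0.0, "wz": 0.0}, {"gripper": 0.085, "x": 0.005, "y": 0.048, "z": 0.0, "wx": 0.0, "wy": 0.0, "wz": 0.0}, {"gripper": 0.085, "x": 0.005, "y": 0.048, "z": 0.0, "wx": 0.0, "wy": 0.0, "wz": 0.0}, {"gripper": 0.085, "x": 0.0, "y": 0.0, "z": 0.0, "wx": 0.0, "wy": 0.0, "wz": 0.0}, {"gripper": 0.085, "x": 0.0, "y": 0.0, "z": 0.0, "wx": 0.0, "wy": 0.0, "wz": 0.0}]}}

```text
t: 2.65
ee_pos: [0.4224, 0.0991, 0.3783]
tool_rot: [0.706, 0.708, -0.0, -0.0]
force: [-0.2, -0.3, 0.7]
width: 0.085
```

```bash
cat > look.py <<'E'
from h import *
import sys
tag=sys.argv[1]; cams=sys.argv[2].split(','); tg=sys.argv[3].split(',') if len(sys.argv)>3 and sys.argv[3] else []
s=env.observe(); print({k:np.round(s[k],4).tolist() for k in ('t','ee_pos','tool_rot','force','torque','width')})
for n in cams:
    K=campose(n); im=imaging.get_image(n); cv2.imwrite(f'pics/{n}{tag}.png',im[:,:,::-1])
    np.savez(f'pics/{n}{tag}.npz',T=K[1],K=K[0])
    for t in tg:
        for d in imaging.outline_of(t,n):
            r=d['region']; ys,xs=np.nonzero(r)
            print(n,t,round(d['conf'],2),'at(r,c)',np.round(d['at']).tolist(),'bbox c',xs.min(),xs.max(),'r',ys.min(),ys.max())
            if d['conf']>.5: np.save(f'pics/{n}{tag}_{t}.npy',r)
E
python3 look.py 1 wrist,top dust_cover,hook_stand,filter_station
```

```text
{'t': 2.65, 'ee_pos': [0.4224, 0.0991, 0.3783], 'tool_rot': [0.7058, 0.7084, -0.0003, -0.0], 'force': [-0.1617, -0.256, 0.7396], 'torque': [-0.0705, 0.0193, -0.0227], 'width': 0.085}
wrist dust_cover 0.59 at(r,c) [181.0, 232.0] bbox c 209 257 r 157 208
wrist hook_stand 0.92 at(r,c) [200.0, 335.0] bbox c 299 366 r 162 242
wrist hook_stand 0.42 at(r,c) [131.0, 62.0] bbox c 33 94 r 113 157
wrist filter_station 0.69 at(r,c) [164.0, 248.0] bbox c 195 273 r 138 222
top dust_cover 0.7 at(r,c) [175.0, 370.0] bbox c 358 381 r 160 185
top dust_cover 0.57 at(r,c) [201.0, 216.0] bbox c 204 224 r 188 211
top hook_stand 0.76 at(r,c) [191.0, 168.0] bbox c 155 182 r 186 206
top filter_station 0.81 at(r,c) [212.0, 219.0] bbox c 197 234 r 183 222
top filter_station 0.25 at(r,c) [224.0, 295.0] bbox c 285 304 r 215 235
```

Run:
```python
import cv2
im=cv2.imread('pics/wrist1.png'); cv2.imwrite('pics/w1c.png',cv2.resize(im[110:280,150:410],None,fx=3,fy=3,interpolation=cv2.INTER_CUBIC))
```

```text
(no output)
```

View pics/w1c.png

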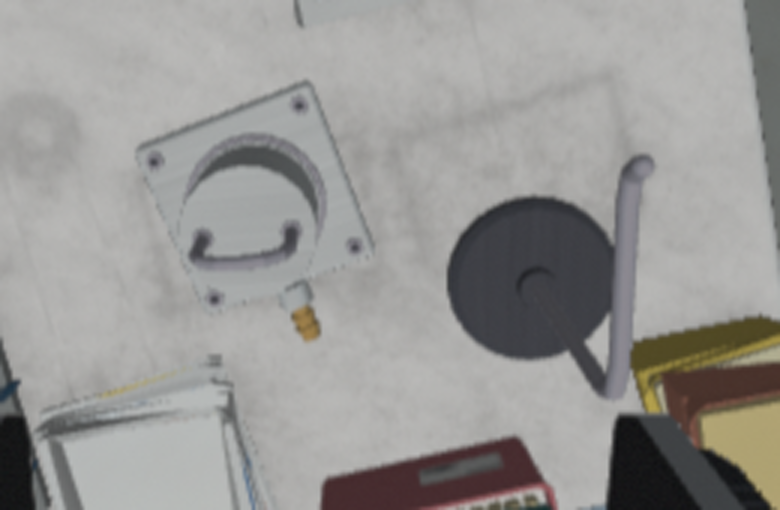

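View pics/wrist1.png

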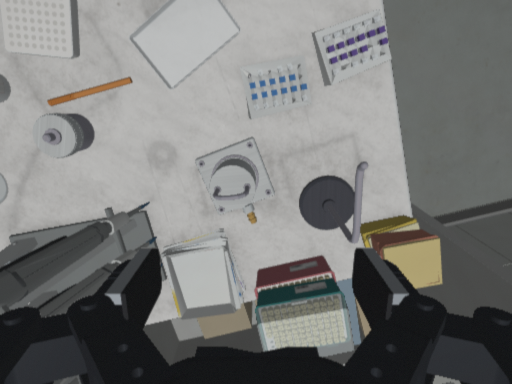

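View pics/top1.png

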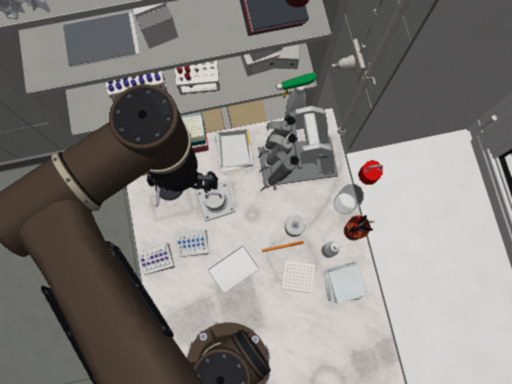

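Run:
```python
from h import *
d=np.load('pics/wrist1.npz'); W=(d['K'],d['T'])
f=lambda c,r,z: ray(W,c/3+150,r/3+110,z)
cor=[f(137,150,.012),f(308,83,.012),f(373,257,.012),f(212,312,.012)]
print('station',np.mean(cor,0).round(4)); 
for i in range(4): e=cor[(i+1)%4]-cor[i]; print(np.linalg.norm(e).round(4),np.degrees(np.arctan2(e[1],e[0])).round(1))
print('barb',f(308,335,.017).round(4))
a,b=f(202,240,.076),f(292,230,.076); print('bail feet',a.round(4),b.round(4),(a+b)/2,np.linalg.norm(a-b),np.degrees(np.arctan2(*(b-a)[1::-1])))
print('bail top',f(248,264,.118).round(4))
# cap top ellipse: left 180, right 318 at z .074, top row ~165, bottom ~283
print('cap', f(249,224,.074).round(4))
foot=f(531,278,.01);print('foot',foot.round(4))
tip=f(641,163,.176); el=f(612,385,.16); print('tip',tip.round(4),'elbow',el.round(4), 'mid', f(626,270,.16).round(4), f(633,200,.16).round(4),f(617,350,.16).round(4))
for n in [1]:
  print('upright base',f(533,285,.0).round(4))
print('cell top', ray(W,50,137,.074).round(4), ray(W,60,135,.056).round(4))
```

```text
station [0.4689 0.0676 0.012 ]
0.0921 111.5
0.0954 20.7
0.0896 -70.0
0.0931 -157.7
barb [0.5388 0.0934 0.017 ]
bail feet [0.4703 0.0467 0.076 ] [0.4655 0.087  0.076 ] [0.46791364 0.06682065 0.076     ] 0.04055949586599587 96.8498655587388
bail top [0.4683 0.0703 0.118 ]
cap [0.4634 0.0677 0.074 ]
foot [0.509  0.2098 0.01  ]
tip [0.4143 0.2063 0.176 ] elbow [0.5019 0.209  0.16  ] mid [0.4568 0.21   0.16  ] [0.4308 0.2101 0.16  ] [0.4879 0.2096 0.16  ]
upright base [0.5162 0.2134 0.    ]
cell top [ 0.401 -0.167  0.074] [ 0.4004 -0.1645  0.056 ]
```

Call:
{"name": "arm_command", "arguments": {"increments": [{"gripper": 0.085, "x": 0.0114, "y": -0.0078, "z": -0.044, "wx": 0.0, "wy": 0.0, "wz": 0.06}, {"gripper": 0.085, "x": 0.0114, "y": -0.0078, "z": -0.044, "wx": 0.0, "wy": 0.0, "wz": 0.06}, {"gripper": 0.085, "x": 0.0114, "y": -0.0078, "z": -0.044, "wx": 0.0, "wy": 0.0, "wz": 0.0}, {"gripper": 0.085, "x": 0.0114, "y": -0.0078, "z": -0.044, "wx": 0.0, "wy": 0.0, "wz": 0.0}, {"gripper": 0.085, "x": 0.0, "y": 0.0, "z": 0.0, "wx": 0.0, "wy": 0.0, "wz": 0.0}]}}

```text
t: 3.55
ee_pos: [0.4658, 0.0645, 0.197]
tool_rot: [0.664, 0.748, -0.005, -0.002]
force: [-0.3, 0.4, 0.2]
width: 0.0849
```

```bash
python3 look.py 2 wrist dust_cover
```

```text
{'t': 3.55, 'ee_pos': [0.4658, 0.0645, 0.197], 'tool_rot': [0.6642, 0.7475, -0.0046, -0.0021], 'force': [-0.3324, 0.4164, 0.1812], 'torque': [-0.0444, 0.0568, -0.0323], 'width': 0.0849}
wrist dust_cover 0.91 at(r,c) [189.0, 257.0] bbox c 219 298 r 147 234
```

View pics/wrist2.png

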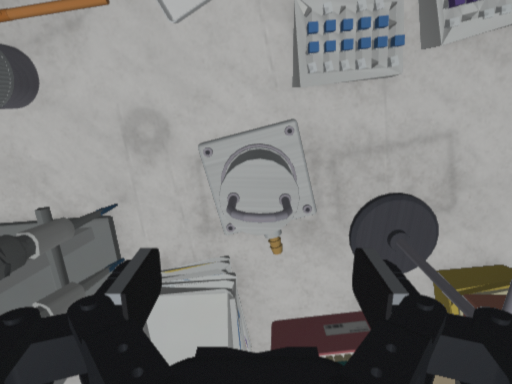

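Run:
```python
from h import *
d=np.load('pics/wrist2.npz'); W=(d['K'],d['T'])
a,b=ray(W,233,199,.077),ray(W,287,200,.077); print((a+b)/2,np.linalg.norm(a-b),np.degrees(np.arctan2(*(b-a)[1::-1])))
print(ray(W,260,218,.118))
s=env.observe(); T=R.from_quat(s['tool_rot']).as_matrix(); print(T.round(4))
cv2.imwrite('pics/w2c.png',cv2.resize(cv2.imread('pics/wrist2.png')[110:270,180:340],None,fx=4,fy=4,interpolation=cv2.INTER_CUBIC))
```

```text
[0.46751112 0.06743429 0.077     ] 0.04150788953741039 95.76791965998834
[0.4674826  0.06719795 0.118     ]
[[-0.1194  0.9928 -0.0011]
 [ 0.9928  0.1194 -0.0015]
 [-0.0013 -0.0013 -1.    ]]
```

View pics/w2c.png

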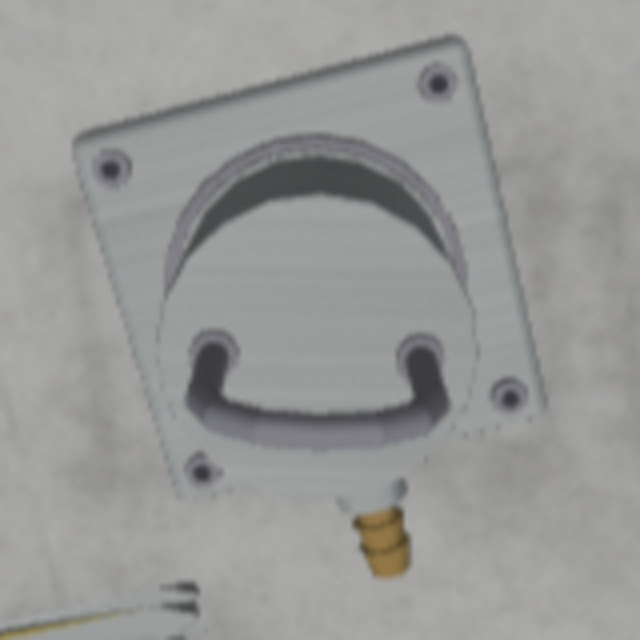

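Call:
{"name": "arm_command", "arguments": {"increments": [{"gripper": 0.085, "x": 0.0017, "y": 0.003, "z": -0.035, "wx": 0.0, "wy": 0.0, "wz": -0.01}, {"gripper": 0.085, "x": 0.0, "y": 0.0, "z": -0.035, "wx": 0.0, "wy": 0.0, "wz": 0.0}, {"gripper": 0.085, "x": 0.0, "y": 0.0, "z": -0.027, "wx": 0.0, "wy": 0.0, "wz": 0.0}, {"gripper": 0.085, "x": 0.0, "y": 0.0, "z": 0.0, "wx": 0.0, "wy": 0.0, "wz": 0.0}, {"gripper": 0.03, "x": 0.0, "y": 0.0, "z": 0.0, "wx": 0.0, "wy": 0.0, "wz": 0.0}, {"gripper": 0.03, "x": 0.0, "y": 0.0, "z": 0.0, "wx": 0.0, "wy": 0.0, "wz": 0.0}, {"gripper": 0.03, "x": 0.0, "y": 0.0, "z": 0.0, "wx": 0.0, "wy": 0.0, "wz": 0.0}, {"gripper": 0.03, "x": 0.0, "y": 0.0, "z": 0.0, "wx": 0.0, "wy": 0.0, "wz": 0.0}, {"gripper": 0.03, "x": 0.0, "y": 0.0, "z": 0.0, "wx": 0.0, "wy": 0.0, "wz": 0.0}]}}

```text
t: 4.55
ee_pos: [0.4716, 0.0705, 0.1079]
tool_rot: [0.667, 0.745, 0.002, 0.001]
force: [-0.1, -1.4, 8.2]
width: 0.0438
```

```bash
python3 look.py 3 wrist,scene
```

```text
{'t': 4.55, 'ee_pos': [0.4716, 0.0705, 0.1079], 'tool_rot': [0.6666, 0.7455, 0.002, 0.0011], 'force': [-0.1185, -1.3554, 8.1817], 'torque': [-0.2836, 0.2079, -0.0259], 'width': 0.0438}
```

View pics/wrist3.png

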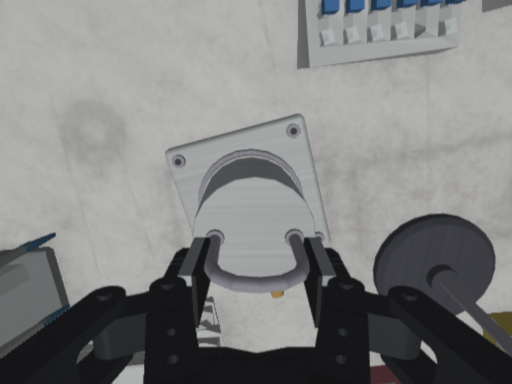

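Call:
{"name": "arm_command", "arguments": {"increments": [{"gripper": 0.03, "x": 0.0, "y": 0.0, "z": 0.02, "wx": 0.0, "wy": 0.0, "wz": 0.0}, {"gripper": 0.03, "x": 0.0, "y": 0.0, "z": 0.03, "wx": 0.0, "wy": 0.0, "wz": 0.0}, {"gripper": 0.03, "x": 0.0, "y": 0.0, "z": 0.03, "wx": 0.0, "wy": 0.0, "wz": 0.0}, {"gripper": 0.03, "x": 0.0, "y": 0.0, "z": 0.0, "wx": 0.0, "wy": 0.0, "wz": 0.0}]}}

```text
t: 5.05
ee_pos: [0.4724, 0.071, 0.1906]
tool_rot: [0.667, 0.745, 0.004, 0.002]
force: [-0.6, 1.0, -0.9]
width: 0.0433
```

```bash
python3 look.py 4 wrist,scene
```

```text
{'t': 5.05, 'ee_pos': [0.4724, 0.071, 0.1906], 'tool_rot': [0.6666, 0.7454, 0.004, 0.0018], 'force': [-0.6252, 0.9689, -0.9222], 'torque': [0.0673, -0.0807, 0.0193], 'width': 0.0433}
```

View pics/wrist4.png

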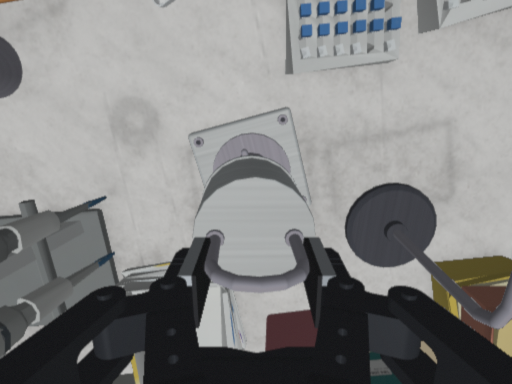

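View pics/scene4.png

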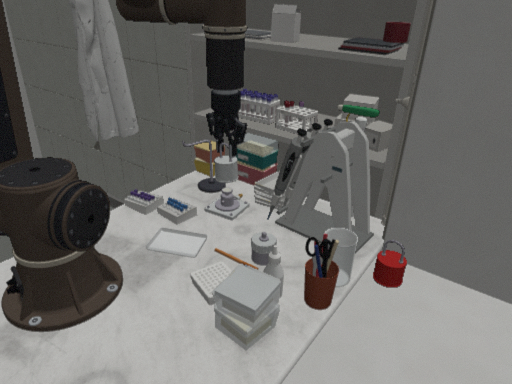

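Call:
{"name": "arm_command", "arguments": {"increments": [{"gripper": 0.03, "x": -0.036, "y": 0.015, "z": -0.003, "wx": 0.0, "wy": 0.0, "wz": -0.025}, {"gripper": 0.03, "x": -0.036, "y": 0.02, "z": -0.003, "wx": 0.0, "wy": 0.0, "wz": -0.025}, {"gripper": 0.03, "x": -0.025, "y": 0.04, "z": -0.003, "wx": 0.0, "wy": 0.0, "wz": -0.025}, {"gripper": 0.03, "x": 0.0, "y": 0.04, "z": 0.0, "wx": 0.0, "wy": 0.0, "wz": -0.025}, {"gripper": 0.03, "x": -0.003, "y": 0.024, "z": 0.0, "wx": 0.0, "wy": 0.0, "wz": 0.0}, {"gripper": 0.03, "x": 0.0, "y": 0.0, "z": 0.0, "wx": 0.0, "wy": 0.0, "wz": 0.0}, {"gripper": 0.03, "x": 0.0, "y": 0.0, "z": 0.0, "wx": 0.0, "wy": 0.0, "wz": 0.0}]}}

```text
t: 5.85
ee_pos: [0.3692, 0.2088, 0.1757]
tool_rot: [0.703, 0.711, -0.001, 0.0]
force: [-0.1, -0.8, -0.5]
width: 0.0434
```

```bash
python3 look.py 5 wrist,scene hook_stand
```

```text
{'t': 5.85, 'ee_pos': [0.3692, 0.2088, 0.1757], 'tool_rot': [0.7028, 0.7114, -0.001, 0.0], 'force': [-0.0522, -0.8113, -0.5091], 'torque': [-0.0125, 0.0358, 0.0181], 'width': 0.0434}
wrist hook_stand 0.73 at(r,c) [313.0, 258.0] bbox c 215 300 r 287 351
wrist hook_stand 0.66 at(r,c) [258.0, 108.0] bbox c 45 164 r 216 306
scene hook_stand 0.86 at(r,c) [180.0, 215.0] bbox c 182 225 r 140 193
```

View pics/wrist5.png

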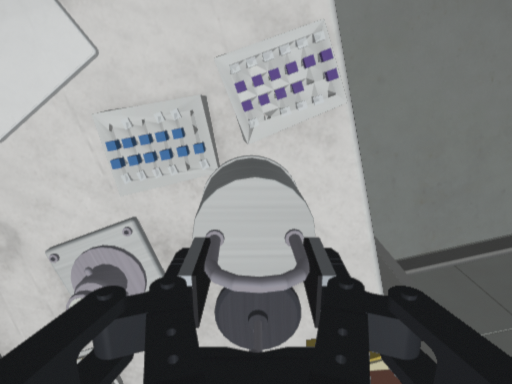

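Run:
```python
import cv2
cv2.imwrite('pics/s5c.png',cv2.resize(cv2.imread('pics/scene5.png')[90:220,130:300],None,fx=4.5,fy=4.5,interpolation=cv2.INTER_CUBIC))
```

```text
(no output)
```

View pics/s5c.png

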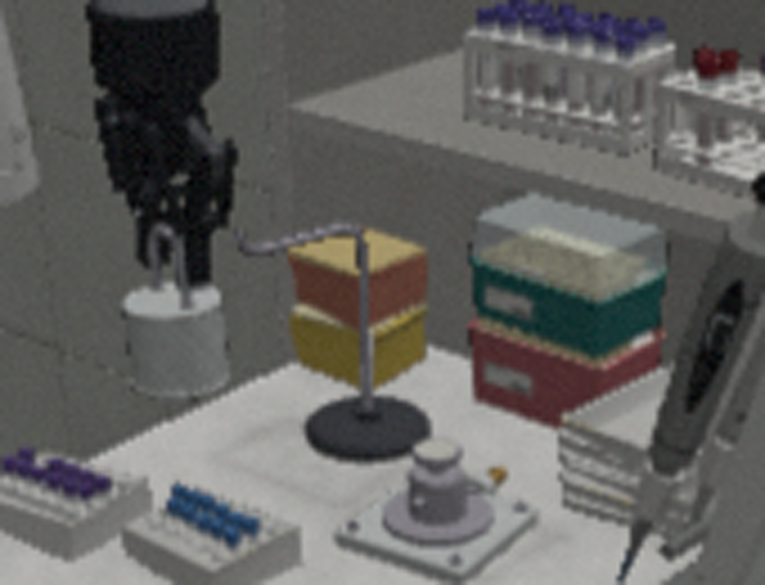

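Run:
```python
from h import *
S=campose('scene')
q=proj(S,[[.369,.2088,.189],[.369,.2088,.1827],[.369,.2088,.141],[.414,.2085,.178],[.51,.21,.16],[.445,.21,.164]]); print(((q-[130,90])*4.5).round(0))
```

```text
[[168. 225.]
 [169. 234.]
 [174. 296.]
 [233. 226.]
 [359. 221.]
 [275. 236.]]
```

Call:
{"name": "arm_command", "arguments": {"increments": [{"gripper": 0.03, "x": 0.0, "y": 0.001, "z": 0.004, "wx": 0.0, "wy": 0.0, "wz": 0.0}, {"gripper": 0.03, "x": 0.02, "y": 0.0, "z": 0.0, "wx": 0.0, "wy": 0.0, "wz": 0.0}, {"gripper": 0.03, "x": 0.02, "y": 0.0, "z": 0.0, "wx": 0.0, "wy": 0.0, "wz": 0.0}, {"gripper": 0.03, "x": 0.0, "y": 0.0, "z": 0.0, "wx": 0.0, "wy": 0.0, "wz": 0.0}]}}

```text
t: 6.45
ee_pos: [0.4118, 0.2099, 0.1807]
tool_rot: [0.704, 0.71, 0.0, 0.0]
force: [-0.8, -0.5, -1.4]
width: 0.0432
```

```bash
python3 look.py 6 wrist,scene
python3 - <<'E'
import cv2
cv2.imwrite('pics/s6c.png',cv2.resize(cv2.imread('pics/scene6.png')[90:220,130:300],None,fx=4.5,fy=4.5,interpolation=cv2.INTER_CUBIC))
E
```

```text
{'t': 6.45, 'ee_pos': [0.4118, 0.2099, 0.1807], 'tool_rot': [0.7038, 0.7104, 0.0003, 0.0002], 'force': [-0.7907, -0.5016, -1.4392], 'torque': [-0.0181, 0.0948, 0.0136], 'width': 0.0432}
```

View pics/s6c.png

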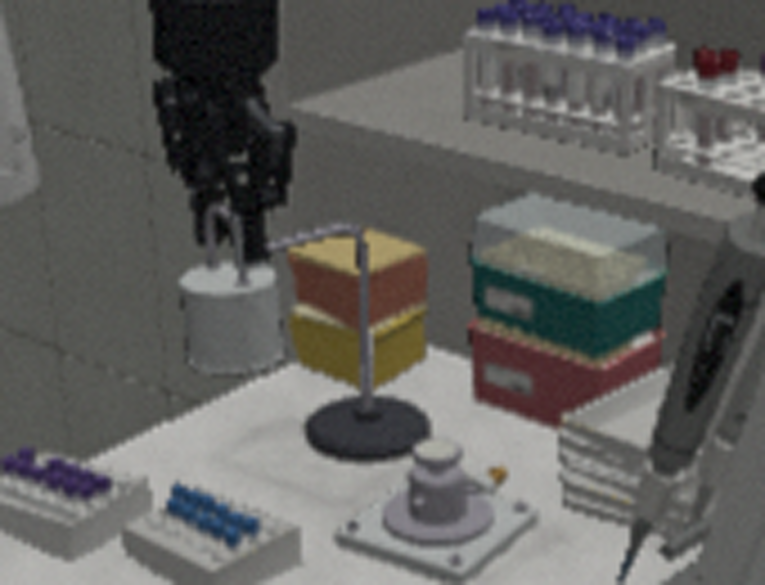

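View pics/wrist6.png

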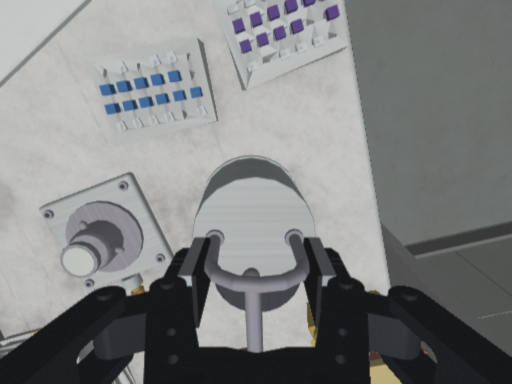

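Call:
{"name": "arm_command", "arguments": {"increments": [{"gripper": 0.03, "x": 0.017, "y": 0.0, "z": 0.0, "wx": 0.0, "wy": 0.0, "wz": 0.0}, {"gripper": 0.03, "x": 0.017, "y": 0.0, "z": 0.0, "wx": 0.0, "wy": 0.0, "wz": 0.0}, {"gripper": 0.03, "x": 0.0, "y": 0.0, "z": -0.01, "wx": 0.0, "wy": 0.0, "wz": 0.0}, {"gripper": 0.03, "x": 0.0, "y": 0.0, "z": -0.008, "wx": 0.0, "wy": 0.0, "wz": 0.0}, {"gripper": 0.03, "x": 0.0, "y": 0.0, "z": 0.0, "wx": 0.0, "wy": 0.0, "wz": 0.0}]}}

```text
t: 7.05
ee_pos: [0.4424, 0.209, 0.161]
tool_rot: [0.703, 0.711, -0.001, -0.0]
force: [-0.4, -0.1, -0.5]
width: 0.0435
```

```bash
python3 look.py 7 wrist,scene
python3 - <<'E'
import cv2
cv2.imwrite('pics/s7c.png',cv2.resize(cv2.imread('pics/scene7.png')[90:220,130:300],None,fx=4.5,fy=4.5,interpolation=cv2.INTER_CUBIC))
E
```

```text
{'t': 7.05, 'ee_pos': [0.4424, 0.209, 0.161], 'tool_rot': [0.7034, 0.7108, -0.0015, -0.0002], 'force': [-0.4124, -0.1146, -0.489], 'torque': [0.0068, 0.0288, 0.0251], 'width': 0.0435}
```

View pics/s7c.png

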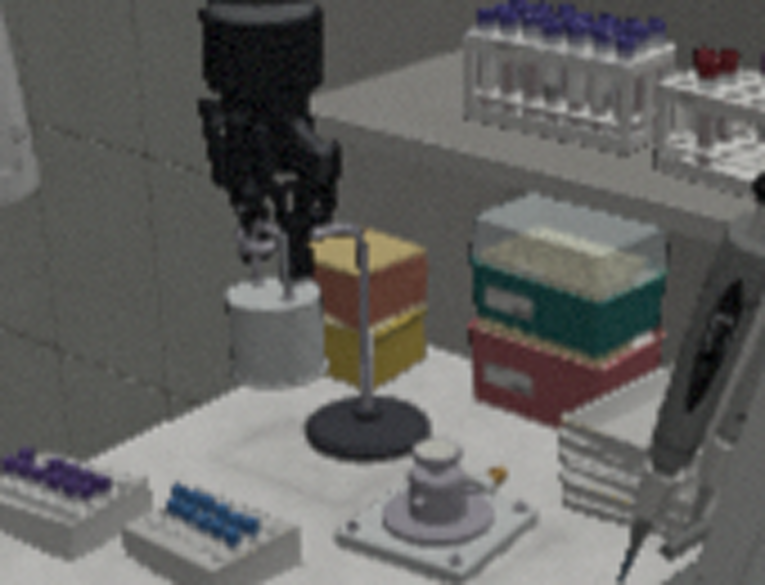

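View pics/wrist7.png

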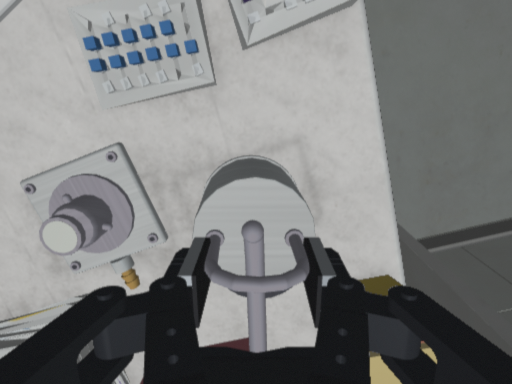

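Call:
{"name": "arm_command", "arguments": {"increments": [{"gripper": 0.03, "x": 0.0, "y": 0.0, "z": -0.003, "wx": 0.0, "wy": 0.0, "wz": 0.0}, {"gripper": 0.03, "x": 0.0, "y": 0.0, "z": -0.002, "wx": 0.0, "wy": 0.0, "wz": 0.0}, {"gripper": 0.03, "x": 0.0, "y": 0.0, "z": 0.0, "wx": 0.0, "wy": 0.0, "wz": 0.0}]}}

```text
t: 7.45
ee_pos: [0.4437, 0.2099, 0.1573]
tool_rot: [0.703, 0.711, -0.0, -0.0]
force: [0.2, 0.4, -0.4]
width: 0.0435
```

Call:
{"name": "arm_command", "arguments": {"increments": [{"gripper": 0.03, "x": 0.0, "y": 0.0, "z": -0.002, "wx": 0.0, "wy": 0.0, "wz": 0.0}, {"gripper": 0.03, "x": 0.0, "y": 0.0, "z": -0.001, "wx": 0.0, "wy": 0.0, "wz": 0.0}, {"gripper": 0.03, "x": 0.0, "y": 0.0, "z": 0.0, "wx": 0.0, "wy": 0.0, "wz": 0.0}]}}

```text
t: 7.75
ee_pos: [0.4443, 0.2101, 0.1554]
tool_rot: [0.703, 0.711, 0.001, 0.0]
force: [-2.7, -0.1, 7.3]
width: 0.0432
```

Call:
{"name": "arm_command", "arguments": {"increments": [{"gripper": 0.03, "x": 0.0, "y": 0.0, "z": 0.001, "wx": 0.0, "wy": 0.0, "wz": 0.0}, {"gripper": 0.08, "x": 0.0, "y": 0.0, "z": 0.0, "wx": 0.0, "wy": 0.0, "wz": 0.0}, {"gripper": 0.08, "x": 0.0, "y": 0.0, "z": 0.0, "wx": 0.0, "wy": 0.0, "wz": 0.0}, {"gripper": 0.08, "x": 0.0, "y": 0.0, "z": 0.0, "wx": 0.0, "wy": 0.0, "wz": 0.0}, {"gripper": 0.08, "x": 0.0, "y": 0.0, "z": 0.02, "wx": 0.0, "wy": 0.0, "wz": 0.0}, {"gripper": 0.08, "x": 0.0, "y": 0.0, "z": 0.03, "wx": 0.0, "wy": 0.0, "wz": 0.0}, {"gripper": 0.08, "x": 0.0, "y": 0.0, "z": 0.04, "wx": 0.0, "wy": 0.0, "wz": 0.0}, {"gripper": 0.085, "x": 0.0, "y": 0.0, "z": 0.04, "wx": 0.0, "wy": 0.0, "wz": 0.0}]}}

```text
t: 8.55
ee_pos: [0.4436, 0.2096, 0.2865]
tool_rot: [0.703, 0.711, -0.001, 0.0]
force: [0.7, 0.9, 0.1]
width: 0.0852
```

```bash
python3 look.py 8 wrist,scene
python3 - <<'E'
import cv2
cv2.imwrite('pics/s8c.png',cv2.resize(cv2.imread('pics/scene8.png')[90:220,130:300],None,fx=4.5,fy=4.5,interpolation=cv2.INTER_CUBIC))
E
```

```text
{'t': 8.55, 'ee_pos': [0.4436, 0.2096, 0.2865], 'tool_rot': [0.7033, 0.7109, -0.0006, 0.0], 'force': [0.7447, 0.9423, 0.1014], 'torque': [0.1664, -0.1262, 0.0259], 'width': 0.0852}
```

View pics/s8c.png

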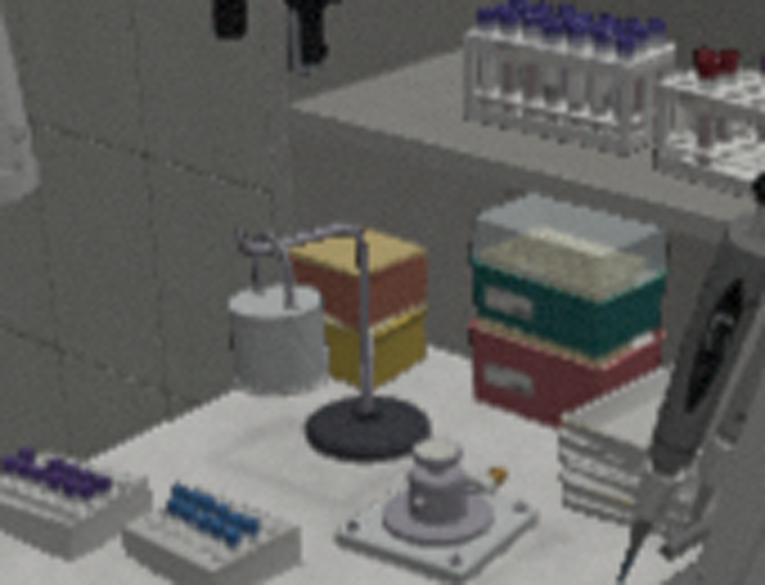

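View pics/wrist8.png

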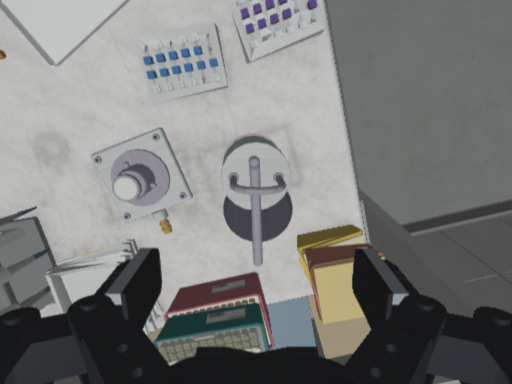

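Call:
{"name": "arm_command", "arguments": {"increments": [{"gripper": 0.085, "x": 0.006, "y": -0.047, "z": -0.01, "wx": 0.0, "wy": 0.0, "wz": 0.0}, {"gripper": 0.085, "x": 0.006, "y": -0.047, "z": -0.01, "wx": 0.0, "wy": 0.0, "wz": 0.0}, {"gripper": 0.085, "x": 0.006, "y": -0.047, "z": -0.01, "wx": 0.0, "wy": 0.0, "wz": 0.0}, {"gripper": 0.085, "x": 0.006, "y": 0.0, "z": 0.0, "wx": 0.0, "wy": 0.0, "wz": 0.0}, {"gripper": 0.085, "x": 0.0, "y": 0.0, "z": 0.0, "wx": 0.0, "wy": 0.0, "wz": 0.0}]}}

```text
t: 9.15
ee_pos: [0.4683, 0.0679, 0.2551]
tool_rot: [0.704, 0.71, -0.0, 0.0]
force: [0.7, -1.1, 0.6]
width: 0.0849
```

```bash
python3 look.py 9 wrist filter_station
python3 - <<'E'
import cv2
cv2.imwrite('pics/w9c.png',cv2.resize(cv2.imread('pics/wrist9.png')[110:270,180:340],None,fx=4,fy=4,interpolation=cv2.INTER_CUBIC))
E
```

```text
{'t': 9.15, 'ee_pos': [0.4683, 0.0679, 0.2551], 'tool_rot': [0.7042, 0.71, -0.0002, 0.0], 'force': [0.7291, -1.0521, 0.5622], 'torque': [0.0278, 0.0216, 0.0166], 'width': 0.0849}
wrist filter_station 0.97 at(r,c) [163.0, 256.0] bbox c 202 307 r 109 225
wrist filter_station 0.49 at(r,c) [201.0, 390.0] bbox c 339 493 r 127 257
```

View pics/wrist9.png

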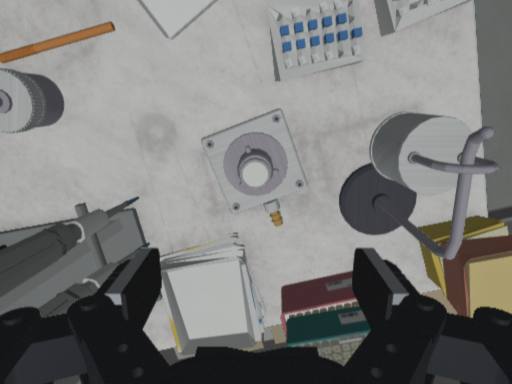

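View pics/w9c.png

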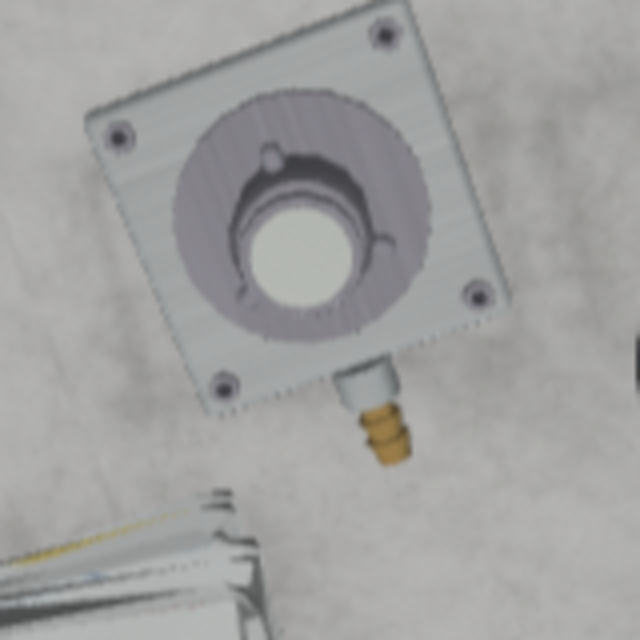

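Run:
```python
from h import *
d=np.load('pics/wrist9.npz'); W=(d['K'],d['T'])
f=lambda c,r,z: ray(W,c/4+180,r/4+110,z).round(4)
print('plate',f(302,257,.063),'flange',f(303,215.5,.018))
print('corners',np.mean([f(85,118,.012),f(405,0,.012),f(511,302,.012),f(207,415,.012)],0))
print('pin',f(271,155,.036), 'barb',f(395,455,.017))
```

```text
plate [0.4685 0.067  0.063 ] flange [0.4673 0.067  0.018 ]
corners [0.4682 0.0667 0.012 ]
pin [0.4478 0.0586 0.036 ] barb [0.5386 0.0946 0.017 ]
```

Call:
{"name": "arm_command", "arguments": {"increments": [{"gripper": 0.085, "x": -0.014, "y": -0.047, "z": 0.0, "wx": 0.0, "wy": 0.0, "wz": 0.0}, {"gripper": 0.085, "x": -0.014, "y": -0.047, "z": 0.0, "wx": 0.0, "wy": 0.0, "wz": 0.0}, {"gripper": 0.085, "x": -0.014, "y": -0.047, "z": 0.0, "wx": 0.0, "wy": 0.0, "wz": 0.0}, {"gripper": 0.085, "x": -0.014, "y": -0.047, "z": 0.0, "wx": 0.0, "wy": 0.0, "wz": 0.0}, {"gripper": 0.085, "x": -0.01, "y": -0.047, "z": 0.0, "wx": 0.0, "wy": 0.0, "wz": 0.0}, {"gripper": 0.085, "x": 0.0, "y": 0.0, "z": 0.0, "wx": 0.0, "wy": 0.0, "wz": 0.0}, {"gripper": 0.085, "x": 0.0, "y": 0.0, "z": 0.0, "wx": 0.0, "wy": 0.0, "wz": 0.0}]}}

```text
t: 9.95
ee_pos: [0.402, -0.1663, 0.2556]
tool_rot: [0.704, 0.71, 0.0, 0.0]
force: [0.3, 0.6, 0.5]
width: 0.0854
```

```bash
python3 look.py 10 wrist filter_cell
python3 - <<'E'
import cv2
from h import env
print(env.observe()['joints'].round(3))
cv2.imwrite('pics/w10c.png',cv2.resize(cv2.imread('pics/wrist10.png')[110:270,180:340],None,fx=4,fy=4,interpolation=cv2.INTER_CUBIC))
E
```

```text
{'t': 9.95, 'ee_pos': [0.402, -0.1663, 0.2556], 'tool_rot': [0.7039, 0.7103, 0.0002, 0.0001], 'force': [0.3392, 0.5522, 0.5382], 'torque': [0.0832, -0.0202, 0.0213], 'width': 0.0854}
wrist filter_cell 0.93 at(r,c) [164.0, 247.0] bbox c 220 278 r 137 198
[ 0.067 -0.052 -0.481 -0.    -1.142 -1.626]
```

View pics/wrist10.png

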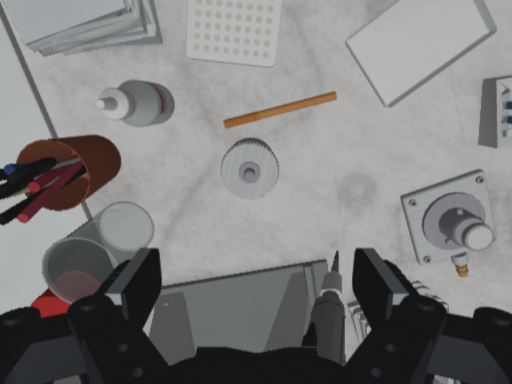

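View pics/w10c.png

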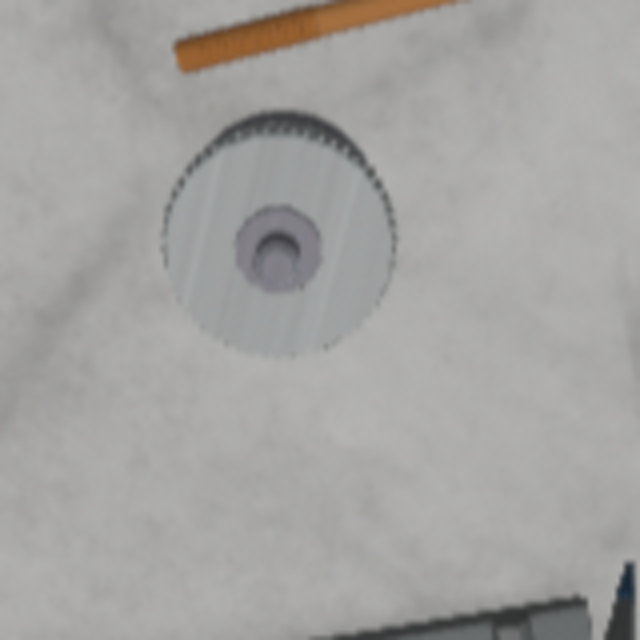

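Run:
```python
from h import *
d=np.load('pics/wrist10.npz'); W=(d['K'],d['T'])
f=lambda c,r,z: ray(W,c/4+180,r/4+110,z).round(4)
print(f(279,243,.056),f(278,249.5,.056),f(278,249.5,.06))
for z in(.056,):
  for c in ([.4,-.166],[.404,-.169],[.403,-.169]):
    a=np.linspace(0,2*np.pi,72,endpoint=False); q=(proj(W,np.c_[c[0]+.029*np.cos(a),c[1]+.029*np.sin(a),0*a+z])-[180,110])*4
    print(c,q.min(0).round(),q.max(0).round())
```

```text
[ 0.4005 -0.1729  0.056 ] [ 0.4022 -0.1731  0.056 ] [ 0.4013 -0.173   0.06  ]
[0.4, -0.166] [190. 124.] [423. 352.]
[0.404, -0.169] [178. 141.] [410. 367.]
[0.403, -0.169] [178. 137.] [410. 363.]
```

Call:
{"name": "arm_command", "arguments": {"increments": [{"gripper": 0.085, "x": -0.001, "y": -0.0067, "z": -0.045, "wx": 0.0, "wy": 0.0, "wz": 0.0}, {"gripper": 0.085, "x": 0.0, "y": 0.0, "z": -0.045, "wx": 0.0, "wy": 0.0, "wz": 0.0}, {"gripper": 0.085, "x": 0.0, "y": 0.0, "z": -0.03, "wx": 0.0, "wy": 0.0, "wz": 0.0}, {"gripper": 0.085, "x": 0.0, "y": 0.0, "z": 0.0, "wx": 0.0, "wy": 0.0, "wz": 0.0}]}}

```text
t: 10.45
ee_pos: [0.3989, -0.1711, 0.1322]
tool_rot: [0.702, 0.712, -0.002, -0.003]
force: [0.5, 0.3, 1.4]
width: 0.085
```

```bash
python3 look.py 11 wrist
```

```text
{'t': 10.45, 'ee_pos': [0.3989, -0.1711, 0.1322], 'tool_rot': [0.7024, 0.7118, -0.0024, -0.0028], 'force': [0.4621, 0.3106, 1.4042], 'torque': [-0.0204, 0.0236, -0.0183], 'width': 0.085}
```

View pics/wrist11.png

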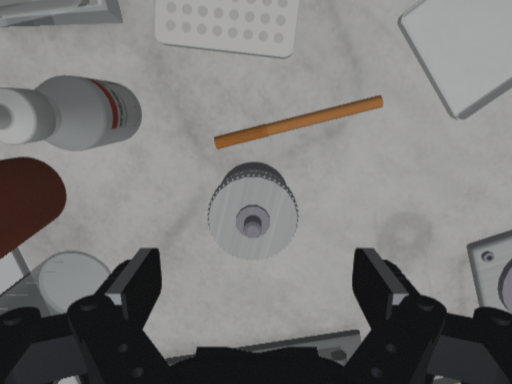

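Call:
{"name": "arm_command", "arguments": {"increments": [{"gripper": 0.085, "x": 0.002, "y": -0.0015, "z": -0.03, "wx": 0.0, "wy": 0.0, "wz": 0.0}, {"gripper": 0.085, "x": 0.0, "y": 0.0, "z": -0.03, "wx": 0.0, "wy": 0.0, "wz": 0.0}, {"gripper": 0.085, "x": 0.0, "y": 0.0, "z": -0.014, "wx": 0.0, "wy": 0.0, "wz": 0.0}, {"gripper": 0.085, "x": 0.0, "y": 0.0, "z": 0.0, "wx": 0.0, "wy": 0.0, "wz": 0.0}]}}

```text
t: 10.9
ee_pos: [0.4037, -0.1735, 0.0617]
tool_rot: [0.703, 0.712, -0.0, -0.0]
force: [0.6, 0.6, 1.0]
width: 0.0849
```

```bash
python3 look.py 12 wrist
```

```text
{'t': 10.9, 'ee_pos': [0.4037, -0.1735, 0.0617], 'tool_rot': [0.7026, 0.7116, -0.0003, -0.0002], 'force': [0.5728, 0.5653, 1.0157], 'torque': [-0.0147, -0.0226, -0.0116], 'width': 0.0849}
```

View pics/wrist12.png

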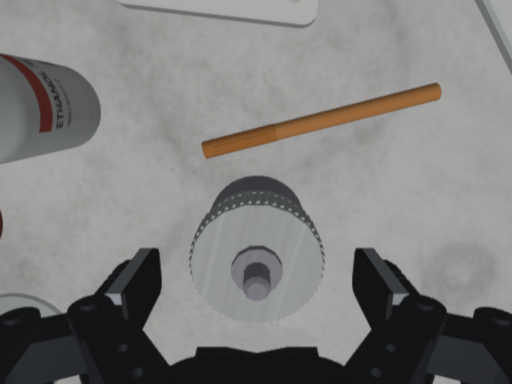

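Run:
```python
from h import *
d=np.load('pics/wrist12.npz'); W=(d['K'],d['T'])
for c in ([.4037,-.1735],[.4007,-.1735]):
    a=np.linspace(0,2*np.pi,72,endpoint=False); q=proj(W,np.c_[c[0]+.029*np.cos(a),c[1]+.029*np.sin(a),0*a+.056])
    print(c,q.min(0).round(),q.max(0).round())
```

```text
[0.4037, -0.1735] [188. 209.] [323. 329.]
[0.4007, -0.1735] [188. 202.] [323. 324.]
```

Call:
{"name": "arm_command", "arguments": {"increments": [{"gripper": 0.085, "x": -0.003, "y": 0.0, "z": -0.003, "wx": 0.0, "wy": 0.0, "wz": 0.0}, {"gripper": 0.085, "x": 0.0, "y": 0.0, "z": 0.0, "wx": 0.0, "wy": 0.0, "wz": 0.0}, {"gripper": 0.045, "x": 0.0, "y": 0.0, "z": 0.0, "wx": 0.0, "wy": 0.0, "wz": 0.0}, {"gripper": 0.045, "x": 0.0, "y": 0.0, "z": 0.0, "wx": 0.0, "wy": 0.0, "wz": 0.0}, {"gripper": 0.045, "x": 0.0, "y": 0.0, "z": 0.0, "wx": 0.0, "wy": 0.0, "wz": 0.0}, {"gripper": 0.045, "x": 0.0, "y": 0.0, "z": 0.0, "wx": 0.0, "wy": 0.0, "wz": 0.0}]}}

```text
t: 11.55
ee_pos: [0.4004, -0.1743, 0.0596]
tool_rot: [0.703, 0.711, 0.0, 0.0]
force: [-2.4, 4.7, 14.5]
width: 0.0558
```

```bash
python3 look.py 13 wrist
```

```text
{'t': 11.55, 'ee_pos': [0.4004, -0.1743, 0.0596], 'tool_rot': [0.7032, 0.711, 0.0004, 0.0005], 'force': [-2.4139, 4.6955, 14.4904], 'torque': [1.2096, 1.3, -0.0332], 'width': 0.0558}
```

View pics/wrist13.png

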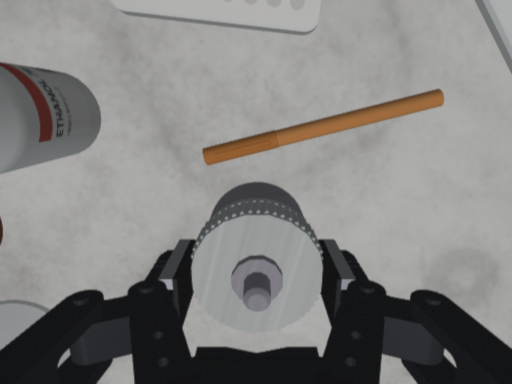

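Call:
{"name": "arm_command", "arguments": {"increments": [{"gripper": 0.045, "x": 0.0, "y": 0.0, "z": 0.03, "wx": 0.0, "wy": 0.0, "wz": 0.0}, {"gripper": 0.045, "x": 0.0, "y": 0.0, "z": 0.04, "wx": 0.0, "wy": 0.0, "wz": 0.0}, {"gripper": 0.045, "x": 0.0, "y": 0.02, "z": 0.03, "wx": 0.0, "wy": 0.0, "wz": 0.0}, {"gripper": 0.045, "x": 0.0, "y": 0.04, "z": 0.0, "wx": 0.0, "wy": 0.0, "wz": 0.0}, {"gripper": 0.045, "x": 0.0, "y": 0.04, "z": 0.0, "wx": 0.0, "wy": 0.0, "wz": 0.0}, {"gripper": 0.045, "x": 0.0, "y": 0.04, "z": 0.0, "wx": 0.0, "wy": 0.0, "wz": 0.0}, {"gripper": 0.045, "x": 0.02, "y": 0.035, "z": 0.0, "wx": 0.0, "wy": 0.0, "wz": 0.0}, {"gripper": 0.045, "x": 0.025, "y": 0.035, "z": 0.0, "wx": 0.0, "wy": 0.0, "wz": 0.0}, {"gripper": 0.045, "x": 0.022, "y": 0.03, "z": 0.0, "wx": 0.0, "wy": 0.0, "wz": 0.0}, {"gripper": 0.045, "x": 0.0, "y": 0.0, "z": 0.0, "wx": 0.0, "wy": 0.0, "wz": 0.0}, {"gripper": 0.045, "x": 0.0, "y": 0.0, "z": 0.0, "wx": 0.0, "wy": 0.0, "wz": 0.0}]}}

```text
t: 12.7
ee_pos: [0.4666, 0.0661, 0.1579]
tool_rot: [0.703, 0.711, -0.001, -0.0]
force: [0.1, -0.8, -2.5]
width: 0.0557
```

```bash
python3 look.py 14 wrist,scene
```

```text
{'t': 12.7, 'ee_pos': [0.4666, 0.0661, 0.1579], 'tool_rot': [0.703, 0.7112, -0.0007, -0.0003], 'force': [0.1402, -0.8326, -2.463], 'torque': [-0.0522, 0.0975, -0.0262], 'width': 0.0557}
```

View pics/wrist14.png

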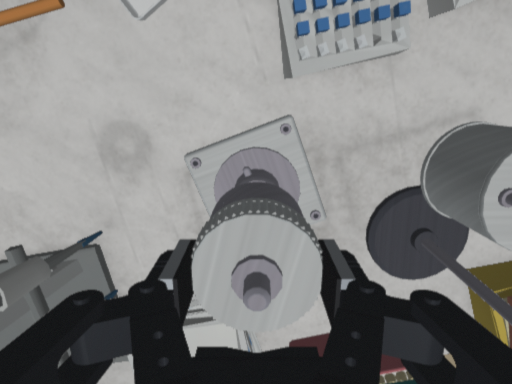

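Run:
```python
import cv2
cv2.imwrite('pics/s14c.png',cv2.resize(cv2.imread('pics/scene14.png')[90:220,150:320],None,fx=4.5,fy=4.5,interpolation=cv2.INTER_CUBIC))
```

```text
(no output)
```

View pics/s14c.png

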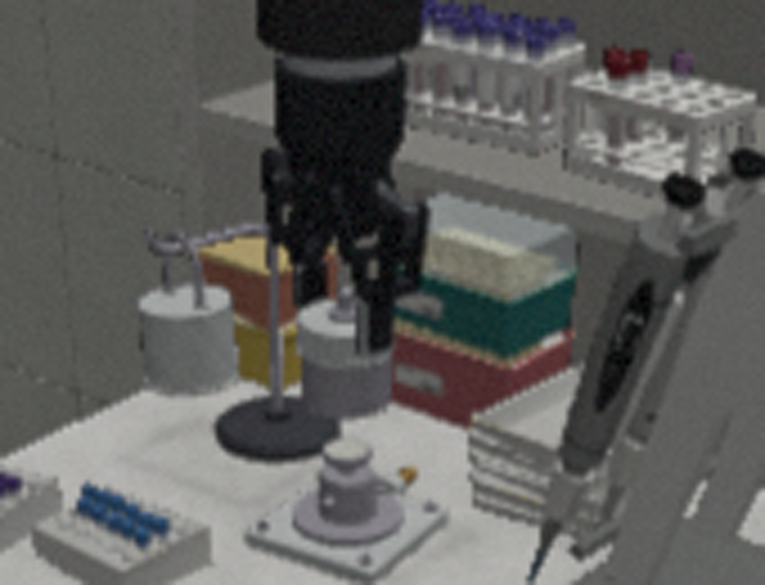

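Run:
```python
from h import *
d=np.load('pics/wrist14.npz'); W=(d['K'],d['T'])
a=np.linspace(0,2*np.pi,90,endpoint=False)
def bb(c,r,z): q=proj(W,np.c_[c[0]+r*np.cos(a),c[1]+r*np.sin(a),0*a+z]); return q.min(0).round(1),q.max(0).round(1)
for c in ([.468,.067],[.466,.067]): print(c,bb(c,.036,.018), 'pin',proj(W,[c[0]+.0255*np.cos(np.radians(201)),c[1]+.0255*np.sin(np.radians(201)),.034]))
for c in ([.4666,.0661],[.4686,.0661]): print(c,bb(c,.029,.1543))
im=cv2.imread('pics/wrist14.png'); cv2.imwrite('pics/w14c.png',cv2.resize(im[100:340,170:350],None,fx=3,fy=3,interpolation=cv2.INTER_CUBIC)[:600])
```

```text
[0.468, 0.067] (array([213.7, 146.8]), array([301. , 230.8])) pin [[245.68552562 165.81458305]]
[0.466, 0.067] (array([213.6, 144.3]), array([301.1, 228.6])) pin [[245.69379386 163.21634689]]
[0.4666, 0.0661] (array([187. , 210.9]), array([323.7, 332.6]))
[0.4686, 0.0661] (array([187.2, 215.6]), array([323.3, 336.3]))
```

View pics/w14c.png

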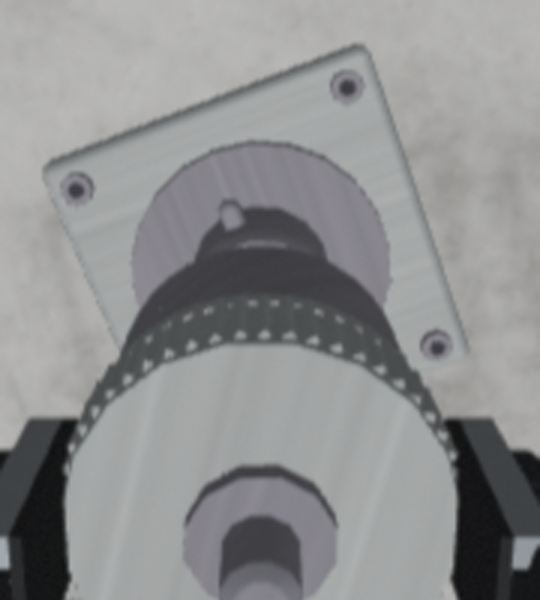

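Run:
```python
from h import *
d=np.load('pics/wrist14.npz'); W=(d['K'],d['T'])
d=np.load('pics/wrist13.npz'); W13=(d['K'],d['T'])
a=np.linspace(0,2*np.pi,90,endpoint=False)
def bb(W,c,r,z): q=proj(W,np.c_[c[0]+r*np.cos(a),c[1]+r*np.sin(a),0*a+z]); return q.min(0).round(1),q.max(0).round(1)
for z in (.1543,.149): print(bb(W,[.4675,.067],.029,z), bb(W,[.469,.067],.029,z))
for z in (.056,.051): print(bb(W13,[.4004,-.1738],.029,z))
for n in ('13','14'):
  im=cv2.imread(f'pics/wrist{n}.png'); g=im[270,180:335].astype(int).sum(1); print(g)
  print(im[200:345,230].astype(int).sum(1))
```

```text
(array([189.2, 213.1]), array([325.7, 334.3])) (array([189.4, 216.6]), array([325.4, 337.1]))
(array([191.6, 208.7]), array([323.2, 326.4])) (array([191.7, 212.1]), array([323. , 329.1]))
(array([188.2, 211.1]), array([324.9, 332.5]))
(array([190.5, 207. ]), array([322.6, 325.1]))
[ 59  60  53  58  67  61  58  60  60  64 122 293 454 466 471 474 474 475
 475 473 472 469 467 465 462 463 464 465 468 476 482 487 485 478 472 463
 463 463 463 463 467 469 467 468 469 468 468 468 468 468 465 460 413 286
 227 299 365 376 381 378 382 384 388 390 384 379 378 377 379 383 387 391
 395 396 394 388 381 375 379 379 380 383 381 385 386 382 382 379 380 383
 381 383 383 382 382 380 378 372 324 230 241 387 458 467 471 474 476 477
 475 472 473 480 487 493 486 479 474 468 468 468 468 469 470 470 472 472
 471 474 472 470 469 467 467 468 465 463 464 458 464 466 467 457 355 143
  54  62  65  57  63  58  55  53  57  64  53]
[185 183 184 197 215 235 240 231 225 225 227 225 225 224 224 229 233 229
 240 322 420 459 465 464 466 465 464 465 468 466 469 467 468 467 467 469
 469 469 467 471 470 467 468 467 469 473 4
[... 921 characters left out ...]
 498 497 496 497 494 493 492 492 489 489 493 495 494 472 237  83
  64  65  66  67  67  61  66  62  62  62  65]
[196 193 199 215 230 248 255 246 239 240 241 242 242 240 239 245 242 242
 263 371 460 490 491 491 490 493 492 493 493 496 495 494 495 497 495 493
 495 496 497 499 495 494 496 499 497 499 498 498 498 498 500 498 498 497
 498 496 498 498 497 497 497 498 495 498 498 498 498 496 496 495 494 494
 490 484 480 483 487 487 487 482 477 474 477 477 475 471 472 474 477 479
 478 480 481 482 483 486 486 486 490 489 491 493 490 490 490 489 490 490
 488 487 487 485 484 485 484 484 484 486 485 488 487 485 485 486 485 491
 523 547 552 552 554 552 551 550 550 552 548 550 547 549 548 547 546 548
 546]
```

Call:
{"name": "arm_command", "arguments": {"increments": [{"gripper": 0.045, "x": 0.0014, "y": 0.0009, "z": -0.02, "wx": 0.0, "wy": 0.0, "wz": 0.0}, {"gripper": 0.045, "x": 0.0, "y": 0.0, "z": -0.015, "wx": 0.0, "wy": 0.0, "wz": 0.0}, {"gripper": 0.045, "x": 0.0, "y": 0.0, "z": 0.0, "wx": 0.0, "wy": 0.0, "wz": 0.0}]}}

```text
t: 13.1
ee_pos: [0.4665, 0.065, 0.122]
tool_rot: [0.704, 0.71, -0.002, -0.001]
force: [0.2, 0.6, -1.6]
width: 0.0559
```

```bash
python3 look.py 15 wrist,scene;python3 - <<'E'
import cv2
a=cv2.resize(cv2.imread('pics/scene15.png')[130:220,180:290],None,fx=5,fy=5,interpolation=cv2.INTER_CUBIC)
cv2.imwrite('pics/s15c.png',a)
E
```

```text
{'t': 13.1, 'ee_pos': [0.4665, 0.065, 0.122], 'tool_rot': [0.7039, 0.7103, -0.0016, -0.0007], 'force': [0.2162, 0.5951, -1.6245], 'torque': [-0.0023, 0.0931, 0.0081], 'width': 0.0559}
```

View pics/s15c.png

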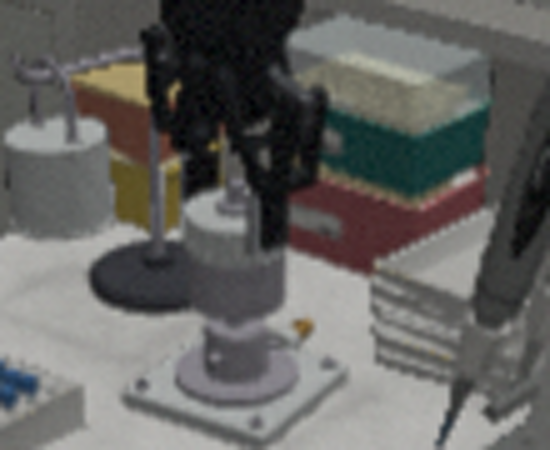

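View pics/wrist15.png

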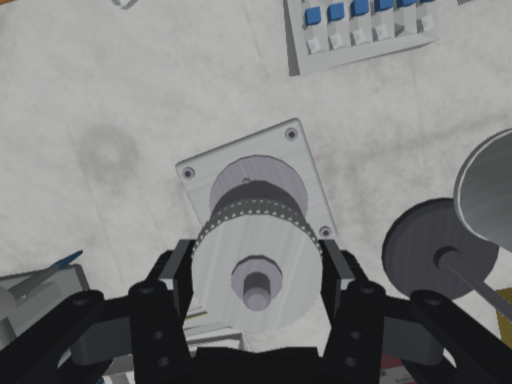

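Call:
{"name": "arm_command", "arguments": {"increments": [{"gripper": 0.045, "x": 0.0015, "y": 0.0015, "z": -0.005, "wx": 0.0, "wy": 0.0, "wz": 0.0}, {"gripper": 0.045, "x": 0.0, "y": 0.0, "z": -0.01, "wx": 0.0, "wy": 0.0, "wz": 0.0}, {"gripper": 0.045, "x": 0.0, "y": 0.0, "z": 0.0, "wx": 0.0, "wy": 0.0, "wz": 0.0}]}}

```text
t: 13.5
ee_pos: [0.4691, 0.0678, 0.1074]
tool_rot: [0.703, 0.711, -0.001, -0.0]
force: [-0.9, 0.8, -1.9]
width: 0.0558
```

Call:
{"name": "arm_command", "arguments": {"increments": [{"gripper": 0.045, "x": 0.0, "y": 0.0, "z": -0.004, "wx": 0.0, "wy": 0.0, "wz": 0.0}, {"gripper": 0.045, "x": 0.0, "y": 0.0, "z": 0.0, "wx": 0.0, "wy": 0.0, "wz": 0.0}]}}

```text
t: 13.7
ee_pos: [0.4695, 0.068, 0.104]
tool_rot: [0.703, 0.711, -0.0, -0.0]
force: [-0.9, 0.6, -0.6]
width: 0.0563
```

Call:
{"name": "arm_command", "arguments": {"increments": [{"gripper": 0.045, "x": -0.001, "y": -0.0005, "z": -0.003, "wx": 0.0, "wy": 0.0, "wz": 0.0}, {"gripper": 0.045, "x": 0.0, "y": 0.0, "z": -0.003, "wx": 0.0, "wy": 0.0, "wz": 0.0}, {"gripper": 0.045, "x": 0.0, "y": 0.0, "z": 0.0, "wx": 0.0, "wy": 0.0, "wz": 0.0}]}}

```text
t: 14.0
ee_pos: [0.4685, 0.0674, 0.098]
tool_rot: [0.703, 0.711, -0.0, -0.0]
force: [0.0, -0.8, -1.9]
width: 0.0558
```

Call:
{"name": "arm_command", "arguments": {"increments": [{"gripper": 0.045, "x": 0.0, "y": 0.0, "z": -0.002, "wx": 0.0, "wy": 0.0, "wz": 0.0}, {"gripper": 0.045, "x": 0.0, "y": 0.0, "z": 0.0, "wx": 0.0, "wy": 0.0, "wz": 0.0}]}}

```text
t: 14.2
ee_pos: [0.4687, 0.0675, 0.0965]
tool_rot: [0.703, 0.711, -0.0, -0.0]
force: [-2.4, -0.9, 2.1]
width: 0.0555
```

Call:
{"name": "arm_command", "arguments": {"increments": [{"gripper": 0.045, "x": 0.0, "y": 0.0, "z": -0.0015, "wx": 0.0, "wy": 0.0, "wz": 0.0}, {"gripper": 0.045, "x": 0.0, "y": 0.0, "z": 0.0, "wx": 0.0, "wy": 0.0, "wz": 0.1}, {"gripper": 0.045, "x": 0.0, "y": 0.0, "z": 0.0, "wx": 0.0, "wy": 0.0, "wz": 0.1}, {"gripper": 0.045, "x": 0.0, "y": 0.0, "z": 0.0, "wx": 0.0, "wy": 0.0, "wz": 0.0}]}}

```text
t: 14.6
ee_pos: [0.4693, 0.0671, 0.0962]
tool_rot: [0.627, 0.779, 0.0, 0.001]
force: [-2.3, -4.9, 11.2]
width: 0.0556
```

Call:
{"name": "arm_command", "arguments": {"increments": [{"gripper": 0.045, "x": 0.0, "y": 0.0, "z": 0.0, "wx": 0.0, "wy": 0.0, "wz": 0.1}, {"gripper": 0.045, "x": 0.0, "y": 0.0, "z": 0.0, "wx": 0.0, "wy": 0.0, "wz": 0.1}, {"gripper": 0.045, "x": 0.0, "y": 0.0, "z": 0.0, "wx": 0.0, "wy": 0.0, "wz": 0.0}]}}

```text
t: 14.9
ee_pos: [0.4693, 0.0671, 0.0962]
tool_rot: [0.546, 0.838, -0.0, 0.001]
force: [-3.9, -5.5, 11.9]
width: 0.0556
```

Call:
{"name": "arm_command", "arguments": {"increments": [{"gripper": 0.045, "x": 0.0, "y": 0.0, "z": 0.0, "wx": 0.0, "wy": 0.0, "wz": 0.1}, {"gripper": 0.045, "x": 0.0, "y": 0.0, "z": 0.0, "wx": 0.0, "wy": 0.0, "wz": 0.1}, {"gripper": 0.045, "x": 0.0, "y": 0.0, "z": 0.0, "wx": 0.0, "wy": 0.0, "wz": 0.0}]}}

```text
t: 15.2
ee_pos: [0.4693, 0.0672, 0.0961]
tool_rot: [0.46, 0.888, 0.0, 0.001]
force: [-2.7, -5.2, 12.0]
width: 0.0557
```

Call:
{"name": "arm_command", "arguments": {"increments": [{"gripper": 0.045, "x": -0.0003, "y": 0.0003, "z": 0.0, "wx": 0.0, "wy": 0.0, "wz": 0.1}, {"gripper": 0.045, "x": 0.0, "y": 0.0, "z": 0.0, "wx": 0.0, "wy": 0.0, "wz": 0.1}, {"gripper": 0.045, "x": 0.0, "y": 0.0, "z": 0.0, "wx": 0.0, "wy": 0.0, "wz": 0.0}]}}

```text
t: 15.5
ee_pos: [0.4692, 0.0672, 0.0962]
tool_rot: [0.369, 0.93, -0.0, 0.001]
force: [-1.3, -6.6, 10.9]
width: 0.0556
```

Call:
{"name": "arm_command", "arguments": {"increments": [{"gripper": 0.045, "x": 0.0, "y": 0.0, "z": 0.0, "wx": 0.0, "wy": 0.0, "wz": 0.1}, {"gripper": 0.045, "x": 0.0, "y": 0.0, "z": 0.0, "wx": 0.0, "wy": 0.0, "wz": 0.1}, {"gripper": 0.045, "x": 0.0, "y": 0.0, "z": 0.0, "wx": 0.0, "wy": 0.0, "wz": 0.0}]}}

```text
t: 15.8
ee_pos: [0.4692, 0.0672, 0.0961]
tool_rot: [0.274, 0.962, -0.0, 0.001]
force: [-0.8, -6.6, 11.2]
width: 0.0555
```

Call:
{"name": "arm_command", "arguments": {"increments": [{"gripper": 0.045, "x": 0.0, "y": 0.0005, "z": 0.0, "wx": 0.0, "wy": 0.0, "wz": 0.1}, {"gripper": 0.045, "x": 0.0, "y": 0.0, "z": 0.0, "wx": 0.0, "wy": 0.0, "wz": 0.1}, {"gripper": 0.045, "x": 0.0, "y": 0.0, "z": 0.0, "wx": 0.0, "wy": 0.0, "wz": 0.0}]}}

```text
t: 16.1
ee_pos: [0.4688, 0.0675, 0.0959]
tool_rot: [0.177, 0.984, -0.001, 0.0]
force: [-1.1, -6.7, 10.5]
width: 0.0558
```

Call:
{"name": "arm_command", "arguments": {"increments": [{"gripper": 0.045, "x": 0.0, "y": 0.0, "z": 0.0, "wx": 0.0, "wy": 0.0, "wz": 0.1}, {"gripper": 0.045, "x": 0.0, "y": 0.0, "z": 0.0, "wx": 0.0, "wy": 0.0, "wz": 0.1}, {"gripper": 0.045, "x": 0.0, "y": 0.0, "z": 0.0, "wx": 0.0, "wy": 0.0, "wz": 0.0}]}}

```text
t: 16.4
ee_pos: [0.4682, 0.0674, 0.0949]
tool_rot: [0.078, 0.997, -0.001, -0.0]
force: [0.2, -6.5, 0.6]
width: 0.0556
```

```bash
python3 look.py 16 wrist,scene
```

```text
{'t': 16.4, 'ee_pos': [0.4682, 0.0674, 0.0949], 'tool_rot': [0.0782, 0.9969, -0.0008, -0.0003], 'force': [0.1627, -6.4937, 0.5699], 'torque': [-2.3971, -0.1909, -0.0962], 'width': 0.0556}
```

View pics/wrist16.png

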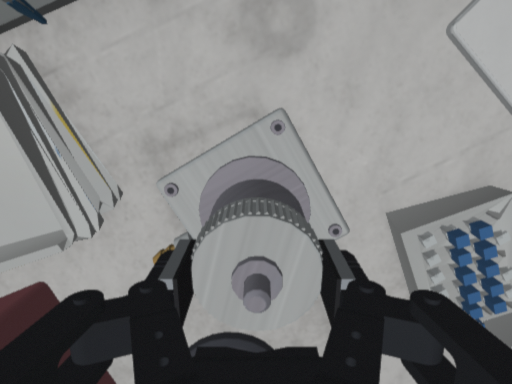

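Call:
{"name": "arm_command", "arguments": {"increments": [{"gripper": 0.045, "x": 0.0, "y": -0.0007, "z": -0.002, "wx": 0.0, "wy": 0.0, "wz": 0.0}, {"gripper": 0.045, "x": 0.0, "y": 0.0, "z": -0.002, "wx": 0.0, "wy": 0.0, "wz": 0.0}, {"gripper": 0.045, "x": 0.0, "y": 0.0, "z": 0.0, "wx": 0.0, "wy": 0.0, "wz": 0.0}]}}

```text
t: 16.8
ee_pos: [0.4696, 0.0673, 0.0911]
tool_rot: [0.079, 0.997, -0.0, 0.001]
force: [6.6, -8.4, -3.2]
width: 0.0558
```

Call:
{"name": "arm_command", "arguments": {"increments": [{"gripper": 0.045, "x": 0.0008, "y": -0.001, "z": 0.0, "wx": 0.0, "wy": 0.0, "wz": 0.06}, {"gripper": 0.045, "x": 0.0, "y": 0.0, "z": 0.0, "wx": 0.0, "wy": 0.0, "wz": 0.0}]}}

```text
t: 17.0
ee_pos: [0.4695, 0.0666, 0.0908]
tool_rot: [0.05, 0.999, -0.0, 0.0]
force: [1.8, -4.0, -1.5]
width: 0.0555
```

```bash
python3 -c "
from h import *
s=env.observe(); print({k:np.round(s[k],3) for k in ('t','ee_pos','tool_rot','force','torque')})"
```

```text
{'t': np.float64(17.0), 'ee_pos': array([0.469, 0.067, 0.091]), 'tool_rot': array([ 0.05 ,  0.999, -0.   ,  0.   ]), 'force': array([ 1.807, -3.987, -1.521]), 'torque': array([-1.54 , -0.736,  0.057])}
```

Call:
{"name": "arm_command", "arguments": {"increments": [{"gripper": 0.045, "x": 0.0002, "y": -0.0005, "z": -0.003, "wx": 0.0, "wy": 0.0, "wz": 0.0}, {"gripper": 0.045, "x": 0.0, "y": 0.0, "z": -0.003, "wx": 0.0, "wy": 0.0, "wz": 0.0}, {"gripper": 0.045, "x": 0.0, "y": 0.0, "z": 0.0, "wx": 0.0, "wy": 0.0, "wz": 0.0}]}}

```text
t: 17.3
ee_pos: [0.4695, 0.0662, 0.0847]
tool_rot: [0.05, 0.999, -0.0, -0.0]
force: [2.5, -3.2, -1.4]
width: 0.0559
```

Call:
{"name": "arm_command", "arguments": {"increments": [{"gripper": 0.045, "x": 0.0, "y": 0.0, "z": -0.003, "wx": 0.0, "wy": 0.0, "wz": 0.0}, {"gripper": 0.045, "x": 0.0, "y": 0.0, "z": -0.002, "wx": 0.0, "wy": 0.0, "wz": 0.0}, {"gripper": 0.045, "x": 0.0, "y": 0.0, "z": 0.0, "wx": 0.0, "wy": 0.0, "wz": 0.0}]}}

```text
t: 17.6
ee_pos: [0.4696, 0.0662, 0.0803]
tool_rot: [0.05, 0.999, -0.0, 0.0]
force: [-2.0, -3.0, 7.2]
width: 0.0554
```

Call:
{"name": "arm_command", "arguments": {"increments": [{"gripper": 0.045, "x": 0.0, "y": 0.0, "z": -0.002, "wx": 0.0, "wy": 0.0, "wz": 0.0}, {"gripper": 0.045, "x": 0.0, "y": 0.0, "z": -0.0015, "wx": 0.0, "wy": 0.0, "wz": 0.0}, {"gripper": 0.045, "x": 0.0, "y": 0.0, "z": 0.0, "wx": 0.0, "wy": 0.0, "wz": 0.0}]}}

```text
t: 17.9
ee_pos: [0.4697, 0.066, 0.0778]
tool_rot: [0.05, 0.999, -0.0, 0.0]
force: [-5.9, -5.5, 19.9]
width: 0.056
```

Call:
{"name": "arm_command", "arguments": {"increments": [{"gripper": 0.045, "x": 0.0, "y": 0.0, "z": -0.001, "wx": 0.0, "wy": 0.0, "wz": 0.0}, {"gripper": 0.045, "x": 0.0, "y": 0.0, "z": 0.0, "wx": 0.0, "wy": 0.0, "wz": 0.0}]}}

```text
t: 18.1
ee_pos: [0.4697, 0.0658, 0.0776]
tool_rot: [0.05, 0.999, -0.0, 0.0]
force: [-8.7, -6.6, 30.9]
width: 0.0556
```

Call:
{"name": "arm_command", "arguments": {"increments": [{"gripper": 0.045, "x": -0.0006, "y": -0.0003, "z": 0.0004, "wx": 0.0, "wy": 0.0, "wz": 0.0}, {"gripper": 0.045, "x": 0.0, "y": 0.0, "z": 0.0, "wx": 0.0, "wy": 0.0, "wz": 0.0}, {"gripper": 0.045, "x": 0.0, "y": 0.0, "z": 0.0, "wx": 0.0, "wy": 0.0, "wz": 0.0}, {"gripper": 0.045, "x": 0.0, "y": 0.0, "z": 0.0, "wx": 0.0, "wy": 0.0, "wz": 0.0}]}}

```text
t: 18.5
ee_pos: [0.4697, 0.0658, 0.0777]
tool_rot: [0.05, 0.999, -0.0, 0.001]
force: [-5.2, -5.8, 23.4]
width: 0.0562
```

```bash
python3 look.py 17 wrist,scene,top filter_cell,dust_cover,wash_bottle,beaker;python3 - <<'E'
import cv2
a=cv2.resize(cv2.imread('pics/scene17.png')[130:250,170:310],None,fx=5,fy=5,interpolation=cv2.INTER_CUBIC)
cv2.imwrite('pics/s17c.png',a)
E
```

```text
{'t': 18.5, 'ee_pos': [0.4697, 0.0658, 0.0777], 'tool_rot': [0.0496, 0.9988, -0.0001, 0.0009], 'force': [-5.2238, -5.8444, 23.3582], 'torque': [-2.0851, 1.8365, 0.0742], 'width': 0.0562}
wrist filter_cell 0.62 at(r,c) [259.0, 258.0] bbox c 192 322 r 181 331
scene filter_cell 0.78 at(r,c) [195.0, 226.0] bbox c 217 237 r 181 207
scene dust_cover 0.69 at(r,c) [164.0, 191.0] bbox c 181 202 r 142 177
scene wash_bottle 0.83 at(r,c) [265.0, 274.0] bbox c 264 283 r 246 292
scene beaker 0.55 at(r,c) [256.0, 343.0] bbox c 325 357 r 228 286
top filter_cell 0.4 at(r,c) [204.0, 221.0] bbox c 216 223 r 196 208
top dust_cover 0.97 at(r,c) [172.0, 370.0] bbox c 358 382 r 160 184
top dust_cover 0.52 at(r,c) [206.0, 167.0] bbox c 157 176 r 198 215
top wash_bottle 0.49 at(r,c) [250.0, 333.0] bbox c 322 337 r 243 256
top beaker 0.74 at(r,c) [208.0, 167.0] bbox c 157 176 r 199 215
top beaker 0.55 at(r,c) [196.0, 349.0] bbox c 334 363 r 183 213
top beaker 0.34 at(r,c) [204.0, 219.0] bbox c 215 224 r 195 209
```

View pics/s17c.png

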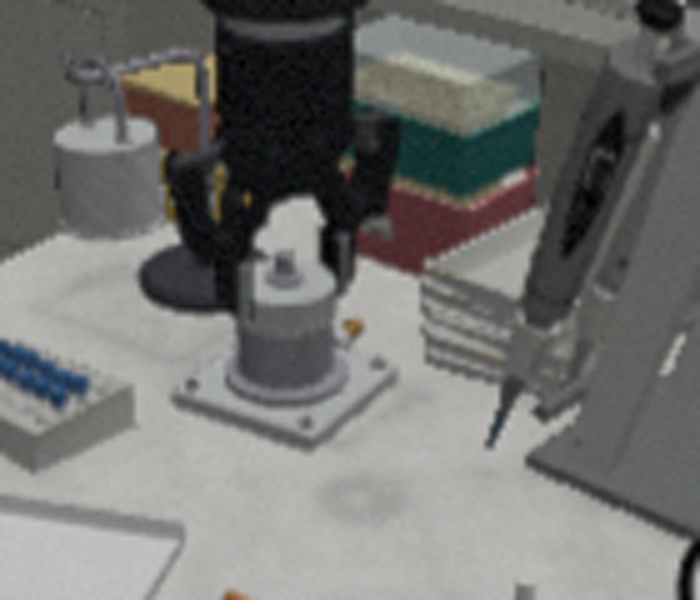

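View pics/wrist17.png

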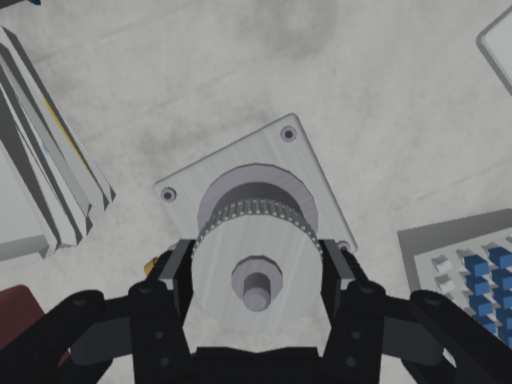

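View pics/top17.png

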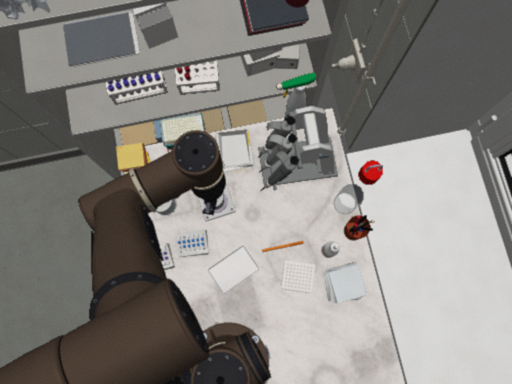

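```bash
python3 -c "
from plant import env
print(env.finish_job())
s=env.observe(); print(s['t'],s['ee_pos'],s['force'],s['width'])"
```

```text
the job is handed in; nothing more can be done
None
the job is handed in; nothing more can be done
```

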